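# Till key switch

### The job

Run the end-of-day reading on the till: take the blue-headed key from its wooden stand, push it fully home into the key switch, turn it clockwise until you feel it firmly against its stop, then turn it back home and draw it out. Work by feel and never force the key, and finish by standing it fully down in its wooden stand again; leave the other things on the counter where they are.

Things in the scene. Friction and masses are not known exactly. Their poses are not given: they have to be found in the camera images.
- key_grip (a point): Centre of the key's flat blue plastic head (36 mm wide along x, 10 thick along y, 40 high), where it is grasped, across the 10 mm. The key is loose, about 60 g, 90 mm long, standing head up; z points up along its shank, +x is the side of its bit (the flag near the tip). This point is on the shank axis, 72 mm above the tip; the head spans 50 to 90 mm above the tip.
- key_tip (a point): Lower end of the key's shank, on its axis; axes as key_grip. Shank 10 mm in diameter, tapered to 6 over the last 5 mm. The bit is 5 mm thick (y), reaches 13 mm from the axis along +x and spans 12 to 20 mm above the tip (its lowest 3 mm reach only 9 mm). A collar of 20 mm diameter spans 45 to 50 mm above the tip.
- lock_mouth (a point): Centre of the flat top of the key switch, 70 mm above the counter; z up. The keyhole lies in a floating core, up to 3 mm off this point along x and along y, each time different: feel for it. Its slot points along +x (white dot). Bore 12 mm wide; slot 7 mm, reaching 14.5 mm; 22 mm deep, then a chamber, with a 12 mm hole for the tip from 37 mm down. Fully home the collar is on the top; only in the last 3 mm can the bit turn.
- lock_switch (a joint): Sprung paddle inside the key switch, pushed round by the key's bit: 0 rad at rest, about 0.12 rad at the firm stop. Its spring is light (0.02 to 0.06 N m), so the end of its travel is not yet firm: 0.12 to 0.18 N m of turning moment on the key holds it firmly against the stop. It springs back by itself.
- stand_mouth (a point): Centre of the hole on top of the key's stand, a fixed dark wooden block, 60 x 56 x 50 mm; this point is 50 mm above the counter. z up, the slot for the bit points along +x. Bore 13.6 mm wide; slot 9.6 mm wide, reaching 16.5 mm from the centre. The key stands in it with its collar on the top and its tip 45 mm below.
- tape_roll: Roll of beige tape, 60 mm across, 18 mm high; bystander; origin at its underside.
- till_roll: White paper till roll standing upright, 61 mm across, 79 mm high; bystander; origin at its underside.
- rubber_stamp: Brown rubber stamp, 25 x 46 x 65 mm; bystander; origin at its underside.
- lock: The key switch: fixed grey housing, 84 x 84 x 70 mm, steel plate on top; origin at the centre of its underside, axes as lock_mouth. Home is bit in line with slot; only there the key comes out. Clockwise from above it turns freely, then meets the paddle at 0.3 to 1.25 rad, set differently each time and out of sight. Over 60 N of contact forces in all between key and switch is forcing it.
- lock_clutch (a joint): Overload clutch inside the key switch that carries the firm stop: 0 rad as found; it slips, growing for good, when the key is turned against the stop with more than about 0.22 N m. Past 0.04 rad the switch has been forced.
There are look-alikes about, which are no part of the job. Several things look just like the part that bears key_grip: the one meant starts farthest from the robot's base.

How it is judged:
By the outcome, as a careful person would: the job done as asked, in the order asked, and still so for the second after the job is handed in, with the robot touching nothing.
It also fails if it takes over 72 s, if anything falls off the work surface, if the arm or the gripper's body presses on something with over 40 N, if the wrist force passes 120 N, or if a joint passes its speed limit or range.

### The arm

A 6-joint arm with a two-finger parallel gripper is mounted at the origin on a cart in front of the work surface, level with it; the furniture and walls round the work are solid. World frame = base frame: x ahead of the robot, y to its left, z up, the work surface at z = 0. Lengths are in m, angles in rad, forces in N, time in s.
With the tool pointing down it reaches from about 0.375 to 0.75 m from the base axis. Payload 9 kg.
Tool frame: the origin (TCP) lies at the very end of the fingers, on their centre line; the grasp point (between the pads) lies 19 mm behind it (grasp_offset is the z of the grasp point in the tool frame, in m); z points along the fingers, x is the direction in which the jaws open and shut, and the axes are right-handed (so a half turn about z gives the same grasp; the last joint's range is limited). The gripper opens to 85 mm and grips with 20 to 120 N. Pads are 22 mm wide; open, the fingers measure 114 mm over their backs; the gripper's body (76 mm by 85 mm) begins 54 mm behind the grasp point. The pads swing forward as they close: fully open they stand 13 mm farther back than shut.
Start: joints at [-0.218, 0.104, 0.097, 1.564, 0, 1.353], TCP at [0.6, 0, 0.231] pointing down, gripper open.
Joint ranges: [-2.99, 2.99], [-0.84, 1.86], [-1.1, 1.16], [-1.84, 2.11], [-1.51, 1.56], [-3.14, 3.14]. Speed limits (rad/s): [2.22, 2.22, 2.57, 3.14, 3.14, 3.14].

### API

Orientations are given as a unit quaternion [w, x, y, z].
In Python, from station import * gives the robot as it stands. The module is installed in compiled form; this text tells all that it offers.
- The arm moves only by the tool drive_tool, never from a script. Its argument "rows" is a list of rows, each a list of 7 numbers: the shift along the tool's x, y, z in units of 25 mm (1.0 is 25 mm), then the turn, a rotation vector about the tool's x, y, z in units of 0.15 rad (1.0 is 0.15 rad), then the opening, from -1 (shut) to 1 (fully open). A call has exactly 5 rows; each row shifts and turns the commanded pose from where the row before left it, along the tool's axes as they then stand; what a row does not reach is not made up. A row lasts 1/10 s, in which the tool goes at most 50 mm and 8.59 degrees, less where a joint would pass 70% of its speed; a pose out of reach is approached as far as the arm can. A call with a number of a shift or a turn outside -1 to 1 is refused whole. A call with a gripper value outside its range is refused whole. The fingers move at their own pace and stop on an object; "newtons" is the grip in N (left out, the last holds). Time passes only in rows, so rows that do not move let the fingers close, or fill a call up. It gives the time, the measured TCP pose, the force and the opening at its end, in the units of the state.
- observe(): the state, without advancing time (a new reading comes with each control period).
- grab_frame(name): name is "scene" or "side" or "wrist"; returns (picture, depth): 480x640x3 uint8, blue, green, red; 480x640 float32, m along the optical axis (not along the pixel's ray), 0 where there is no reading.
- camera_model(name): a dict with "fx", "fy", "cx", "cy" (pixels), "world_from_camera" (4x4, takes a point from camera to world coordinates). Camera axes: x right, y down, z forward; pixel columns grow to the right and rows downward; lengths in m; the calibration is good to about 2 mm. A picture is of the moment at which its call begins: read the wrist's pose just before it. camera_model takes no time and is no camera call; for the wrist camera it gives the pose at the moment of the call.
- hand_in(): hands the job in, once; it reports no verdict.
Trained networks look in the newest picture that a camera, given by its name, has taken for a name from the list of things; names that differ only in an ending like _2 or _b are one class to them, and where a whole thing is asked for, a point or a joint stands for the part that bears it (a point fixed in the world has none). Each returns a list of dicts, best first, with "confidence" (0 to 1); they miss things now and then, are a little off and sometimes report something else, mostly with a low value. They report only what shows in the picture. A call takes as long as a camera call. They do not tell look-alikes from the thing itself.
- recognise(target, camera): "centre" ([column, row] in pixels, amid what is visible of it).
- mark_of(target, camera): "centre" ([column, row] in pixels: a listed point, or the origin of a listed thing).
The state is a dict: "t": time; "joint_pos": joint angles; "joint_velocities": joint speeds; "joint_efforts": joint torques, N m; "ee_pos": TCP position; "tcp_rot": TCP orientation; "ft_force": force on the tool from outside, world axes, zero at the start; "wrist_torque": the same for the moment, N m; "width": opening from 0.0 (shut) to 1.0 (fully open).
Only numpy, scipy, OpenCV 4.12 (cv2) and the standard library are available. Lean on these libraries where they do the work, as an engineer would, in place of code of your own. Each camera call takes 0.05 s, during which the arm holds its last target.

## Working session

There is one attempt and no reset: what is moved stays moved. The work goes in short steps, Python scripts to look and compute and a tool call to move; the robot and the scene stay as the last step left them, time stands still between calls to the robot, and variables do not carry over. Pictures are saved under pics/ and viewed, and the job is handed in when it is done.

Besides the shell and the picture viewer there is one more tool, called after "Call:" as a command line: name --pt "numbers of a row" for each row, then --argument value for the rest. drive_tool: Moves the arm, as the interface text tells. Its arguments: {"type":"object","properties":{"rows":{"type":"array"},"newtons":{"type":"number"}},"required":["rows"]}

```bash
mkdir -p pics; ls; python3 - <<'E'
from station import *
import cv2,numpy as np
s=observe(); print({k:np.round(v,3) for k,v in s.items()})
for n in ["scene","side","wrist"]:
    p,d=grab_frame(n); cv2.imwrite(f"pics/{n}0.png",p); np.save(f"pics/{n}0.npy",d)
    m=camera_model(n); print(n,m['fx'],m['cx'],m['cy'],np.round(m['world_from_camera'],3).tolist())
    for t in ["key_grip","lock_mouth","stand_mouth"]:
        try: print(t,[(np.round(r['centre'],1).tolist(),round(r['confidence'],2)) for r in mark_of(t,n)])
        except Exception as e: print(t,e)
print(observe()['t'])
E
```

```text
pics
{'t': np.float64(0.0), 'joint_pos': array([-0.218,  0.105,  0.096,  1.564,  0.   ,  1.353]), 'joint_velocities': array([ 0.001, -0.001, -0.002,  0.001,  0.   ,  0.   ]), 'joint_efforts': array([ 1.0000e-03, -5.5693e+01,  5.0364e+01,  1.7000e-02, -0.0000e+00,
       -0.0000e+00]), 'ee_pos': array([0.6  , 0.   , 0.231]), 'tcp_rot': array([-0.   ,  1.   ,  0.   , -0.001]), 'ft_force': array([ 0.402, -1.115, -0.071]), 'wrist_torque': array([ 0.017, -0.022, -0.   ]), 'width': np.float64(1.0)}
scene 521.984852200788 320.6094727844239 245.29018160123158 [[0.723, -0.357, 0.591, -0.08], [-0.69, -0.391, 0.609, -0.588], [0.013, -0.848, -0.529, 0.611], [0.0, 0.0, 0.0, 1.0]]
key_grip [([222.5, 255.9], 0.82), ([244.1, 226.6], 0.69)]
lock_mouth [([358.2, 257.4], 0.71)]
stand_mouth [([242.1, 237.3], 0.77)]
side 605.1844301538258 322.29220333547823 241.94664432808048 [[-0.913, -0.173, 0.371, 0.073], [-0.408, 0.353, -0.842, 1.045], [0.014, -0.919, -0.393, 0.576], [0.0, 0.0, 0.0, 1.0]]
key_grip [([380.2, 295.2], 0.94), ([317.5, 294.8], 0.57)]
lock_mouth [([324.1, 238.6], 0.88)]
stand_mouth [([318.8, 309.5], 0.7), ([234.5, 284.7], 0.47)]
wrist 333.43242804234086 322.1226996412498 231.9577904144899 [[1.0, -0.001, 0.001, 0.599], [-0.001, -0.951, -0.309, 0.079], [0.001, 0.309, -0.951, 0.375], [0.0, 0.0, 0.0, 1.0]]
key_grip [([26.5, 53.8], 0.74), ([270.7, 261.8], 0.52)]
lock_mouth [([272.4, 259.4], 0.92)]
stand_mouth []
0.6
```

View pics/scene0.png

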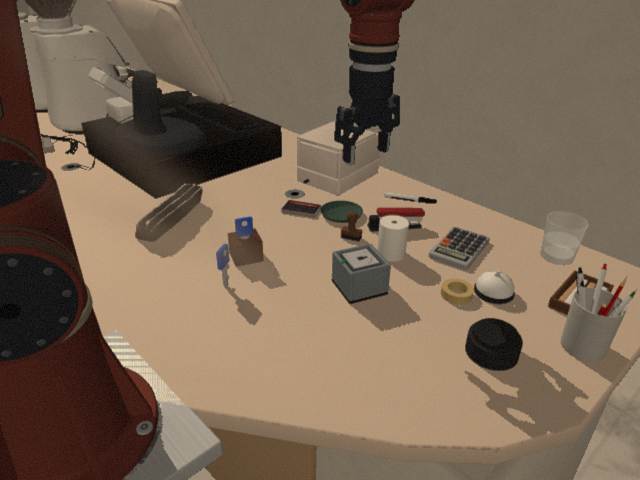

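View pics/side0.png

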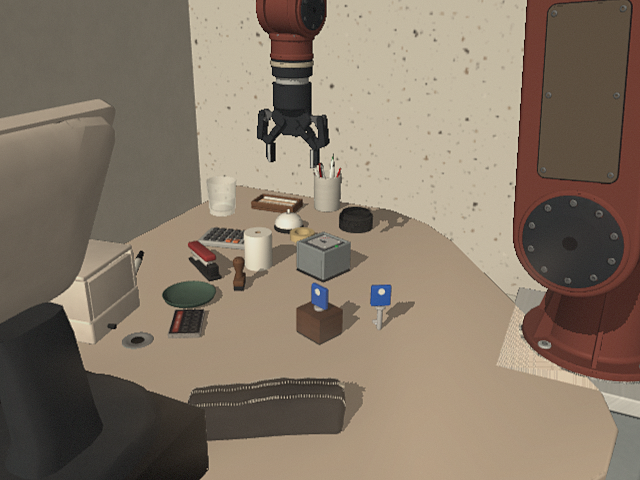

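View pics/wrist0.png

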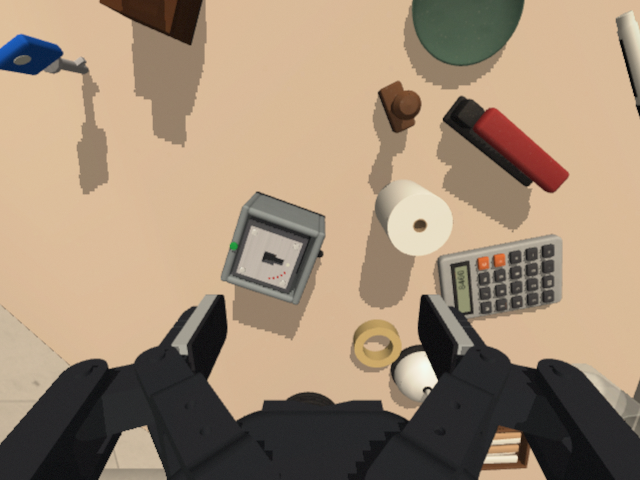

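Two candidates for the blue-headed key: the one in the wooden stand (scene 244,226; side 318,296) and a loose one standing by itself nearer the base (scene 222,256; side 380,295; wrist 27,54). The one in the stand is the one described. I'll measure and check it with a crop.

```bash
cat > h.py <<'E'
from station import *
import cv2,numpy as np
def pts(n,d,mask=None):
    m=camera_model(n) if isinstance(n,str) else n
    v,u=np.nonzero((d>0)&(mask if mask is not None else True))
    z=d[v,u]; P=np.c_[(u-m['cx'])/m['fx']*z,(v-m['cy'])/m['fy']*z,z,np.ones_like(z)]
    return (P@m['world_from_camera'].T)[:,:3],u,v
def px(m,P):
    T=np.linalg.inv(m['world_from_camera']);q=T[:3,:3]@np.array(P)+T[:3,3]
    return q[0]/q[2]*m['fx']+m['cx'],q[1]/q[2]*m['fy']+m['cy']
def rect(P):
    (c,s,a)=cv2.minAreaRect(P[:,:2].astype(np.float32)*1000); return np.round(c,1),np.round(s,1),round(a,1)
E
python3 - <<'E'
from h import *
for n in ["scene","side","wrist"]:
    p=cv2.imread(f"pics/{n}0.png"); d=np.load(f"pics/{n}0.npy")
    b,g,r=[p[:,:,i].astype(int) for i in range(3)]
    P,u,v=pts(n,d,(b>110)&(b>1.8*r)&(b>1.4*g))
    lab=cv2.connectedComponentsWithStats(((b>110)&(b>1.8*r)&(b>1.4*g)).astype(np.uint8))
    for i in range(1,lab[0]):
        if lab[2][i,4]<40: continue
        Q=P[lab[1][v,u]==i]; print(n,'blue',lab[2][i],np.median(Q,0).round(4),Q.min(0).round(4),Q.max(0).round(4),rect(Q), np.linalg.norm(np.median(Q,0)[:2]).round(3))
    P,u,v=pts(n,d)
    for nm,z0,z1,c in [("lock",.062,.078,None),("stand",.044,.056,None)]:
        pass
    # lock top
    for nm,zc,(x,y) in [("lock",.07,(.55,.0)),("stand",.05,(.45,.2))]:
        k=(abs(P[:,2]-zc)<.004)&(np.hypot(P[:,0]-x,P[:,1]-y)<.16)
        M=np.zeros(d.shape,np.uint8);M[v[k],u[k]]=1
        L=cv2.connectedComponentsWithStats(M)
        for i in range(1,L[0]):
            if L[2][i,4]<120: continue
            kk=k&(L[1][v,u]==i);Q=P[kk];print(n,nm,L[2][i],Q.mean(0).round(4),rect(Q))
for n,c in [("scene",(244,235)),("side",(320,310))]:
    p=cv2.imread(f"pics/{n}0.png"); cv2.imwrite(f"pics/{n}crop.png",cv2.resize(p[c[1]-50:c[1]+50,c[0]-65:c[0]+65],None,fx=5,fy=5,interpolation=cv2.INTER_CUBIC))
a=cv2.imread("pics/scenecrop.png");b=cv2.imread("pics/sidecrop.png");cv2.imwrite("pics/crops.png",cv2.resize(np.vstack([a,b]),(500,770))[:600] if 0 else cv2.resize(np.hstack([a,b]),(800,310)))
p=cv2.imread("pics/wrist0.png");cv2.imwrite("pics/lockc.png",cv2.resize(p[180:320,205:345],None,fx=4,fy=4,interpolation=cv2.INTER_CUBIC))
E
```

```text
scene lock [ 332  244   59   32 1045] [ 0.5452 -0.0512  0.0691] (array([548.8, -49.2]), array([86.4, 86.2]), 70.2)
scene stand [228 229  35  20 349] [0.4464 0.1807 0.0495] (array([450.7, 185. ]), array([58.5, 61.1]), 66.9)
side blue [312 283  15  26 281] [0.449  0.1969 0.0752] [0.4357 0.1835 0.0507] [0.4688 0.2044 0.0975] (array([452.3, 195.2]), array([ 9.4, 36.3]), 65.4) 0.49
side blue [371 285  20  21 352] [0.3596 0.1382 0.0695] [0.3432 0.1264 0.0482] [0.3753 0.1482 0.0914] (array([359.4, 136.7]), array([34.7, 11.1]), 32.7) 0.385
side lock [297 231  54  23 662] [ 0.5476 -0.0399  0.0697] (array([548.7, -43.5]), array([88. , 86.7]), 70.7)
side stand [297 301  46  22 492] [0.4487 0.2007 0.05  ] (array([452. , 192.5]), array([59.8, 63.6]), 69.0)
wrist blue [  0  35  61  28 505] [0.3685 0.1371 0.0897] [0.3501 0.124  0.0549] [0.3764 0.1428 0.0924] (array([362.2, 134.1]), array([30.,  9.]), 29.8) 0.393
wrist lock [385 190  49  42 146] [0.6722 0.0088 0.07  ] (array([675.1,   5.6]), array([55.5, 18.2]), 42.4)
wrist lock [ 221  204  105  100 5771] [ 0.548  -0.044   0.0701] (array([549.4, -45.9]), array([83.8, 84.2]), 69.5)
wrist stand [ 100    0   81   34 1464] [0.4535 0.1689 0.0504] (array([446.8, 165.2]), array([65.9, 24.9]), 0.6)
wrist stand [ 43  57  20  16 188] [0.3637 0.1274 0.0499] (array([363.7, 127. ]), array([20.1,  7.1]), 33.5)
```

View pics/crops.png

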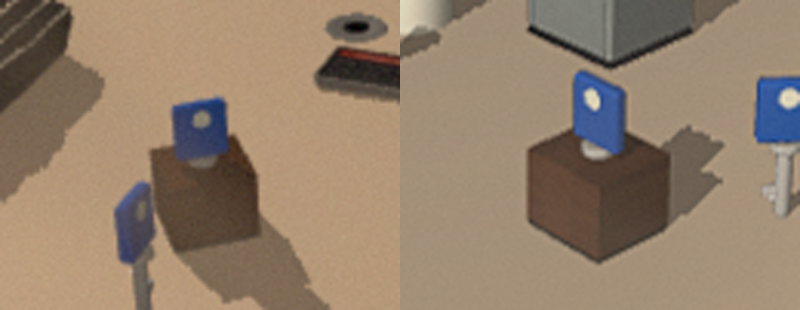

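View pics/lockc.png

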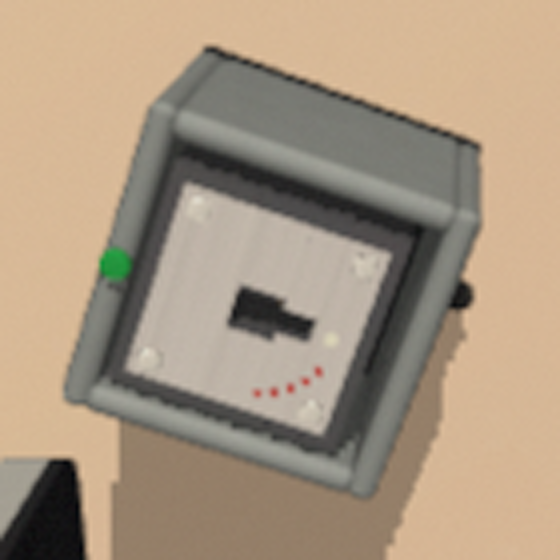

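The crop shows the chosen key, standing in the brown block with its collar on top. It is farther from the base (0.49 m) than the loose one (0.385 m). The lock's slot points along about -20° yaw, judging by the white dot. Next I'll move above the stand for a close look at the bit direction.

Call:
drive_tool --pt "-0.59 -0.98 0.15 0 0 0 0.2" --pt "-0.59 -0.98 0.15 0 0 0 0.2" --pt "-0.59 -0.98 0.15 0 0 0 0.2" --pt "-0.59 -0.98 0.15 0 0 0 0.2" --pt "-0.59 -0.98 0.15 0 0 0 0.2" --newtons 40

```text
t: 1.1
ee_pos: [0.5256, 0.1234, 0.2125]
tcp_rot: [-0.0, 1.0, -0.0, 0.0]
ft_force: [0.6, 0.9, -0.5]
width: 0.597
```

Call:
drive_tool --pt "-0.59 -0.98 0.15 0 0 -0.9 0.2" --pt "0 0 0 0 0 -1 0.2" --pt "0 0 0 0 0 -1 0.2" --pt "0 0 0 0 0 -1 0.2" --pt "0 0 0 0 0 -1 0.2"

```text
t: 1.6
ee_pos: [0.5115, 0.1471, 0.2089]
tcp_rot: [0.0, 0.932, 0.362, 0.0]
ft_force: [-0.1, 0.2, -0.1]
width: 0.602
```

Call:
drive_tool --pt "0 0 0 0 0 -1 0.2" --pt "0 0 0 0 0 -1 0.2" --pt "0 0 0 0 0 -1 0.2" --pt "0 0 0 0 0 0 0.2" --pt "0 0 0 0 0 0 0.2"

```text
t: 2.1
ee_pos: [0.5115, 0.147, 0.2089]
tcp_rot: [0.0, 0.831, 0.557, 0.0]
ft_force: [0.1, 0.6, -0.0]
width: 0.6
```

```bash
cat >> h.py <<'E'
def st():
    s=observe();w,x,y,z=s['tcp_rot']
    X=np.array([1-2*(y*y+z*z),2*(x*y+w*z),2*(x*z-w*y)]);Z=np.array([2*(x*z+w*y),2*(y*z-w*x),1-2*(x*x+y*y)])
    print('t',round(s['t'],2),'tcp',s['ee_pos'].round(4),'yaw',np.degrees(np.arctan2(X[1],X[0])).round(2),'Z',Z.round(4),'F',s['ft_force'].round(2),'M',s['wrist_torque'].round(3),'w',round(float(s['width']),3),'q6',s['joint_pos'][5].round(3))
    return s
E
python3 - <<'E'
from h import *
st()
p,d=grab_frame("wrist");cv2.imwrite("pics/w1.png",p);np.save("pics/w1.npy",d);m=camera_model("wrist");np.savez("pics/w1m.npz",**m)
for t in ["key_grip","stand_mouth"]: print(t,[(np.round(r['centre'],1).tolist(),round(r['confidence'],2)) for r in mark_of(t,"wrist")])
E
```

```text
t 2.1 tcp [0.5115 0.147  0.2089] yaw 67.64 Z [ 2.e-04 -0.e+00 -1.e+00] F [ 0.06  0.58 -0.01] M [ 0.03  -0.004 -0.019] w 0.6 q6 0.424
key_grip [([224.3, 46.9], 0.87), ([343.7, 134.9], 0.83)]
stand_mouth [([343.8, 131.2], 0.86)]
```

View pics/w1.png

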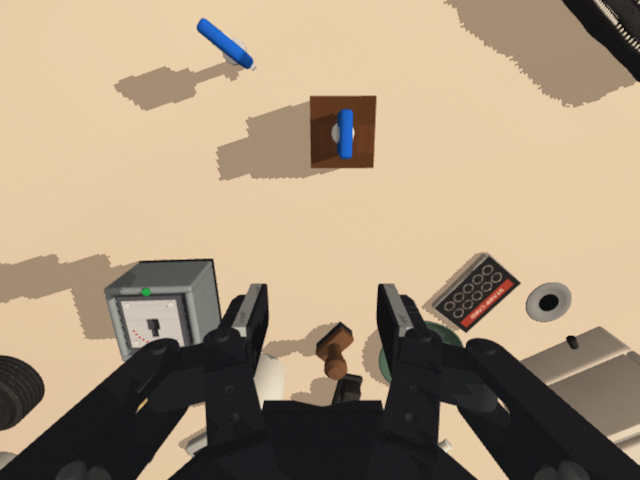

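```bash
python3 - <<'E'
from h import *
p=cv2.imread("pics/w1.png");d=np.load("pics/w1.npy");m=dict(np.load("pics/w1m.npz"))
b,g,r=[p[:,:,i].astype(int) for i in range(3)]
mk=(b>110)&(b>1.8*r)&(b>1.4*g); mk[:,:300]=0
P,u,v=pts(m,d,mk);print(np.percentile(P[:,2],[5,50,95]),rect(P[P[:,2]>.09]),P[P[:,2]>.09].mean(0))
mk=np.zeros_like(mk);mk[80:180,300:390]=1
P,u,v=pts(m,d,mk);k=abs(P[:,2]-.05)<.003;print(rect(P[k]))
mk=np.zeros_like(mk);mk[250:380,90:230]=1
P,u,v=pts(m,d,mk);k=abs(P[:,2]-.07)<.003;print(rect(P[k]))
print([(n['centre'],n['confidence']) for n in mark_of("key_tip","wrist")])
cv2.imwrite("pics/w1c.png",cv2.resize(p[85:180,295:395],None,fx=6,fy=6,interpolation=cv2.INTER_CUBIC))
E
```

```text
[0.09382382 0.09535123 0.09653826] (array([451. , 190.1]), array([ 8.8, 35. ]), 66.9) [0.45053002 0.19023683 0.09528628]
(array([450.8, 190.2]), array([56. , 60.1]), 67.7)
(array([547.3, -45.5]), array([84.9, 83. ]), 70.0)
[([247.8, 61.2], 0.91)]
```

View pics/w1c.png

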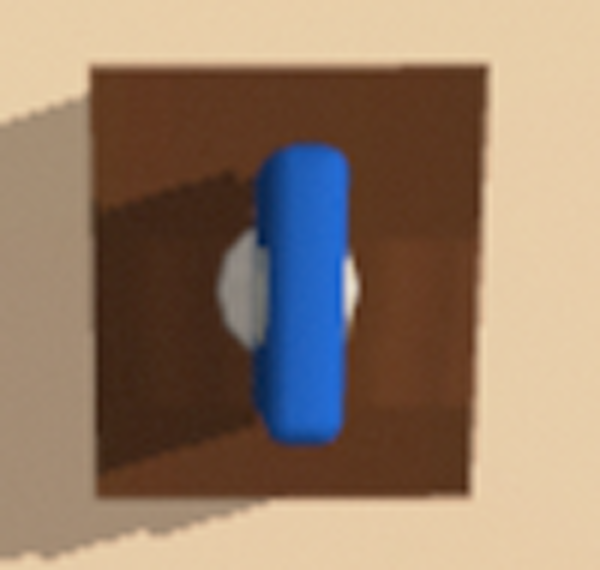

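Call:
drive_tool --pt "0.22 -0.97 0 0 0 0 0.2" --pt "0.22 -0.97 0 0 0 0 0.2" --pt "0.23 -0.97 0 0 0 0 0.2" --pt "0 0 0.9 0 0 0 0.2" --pt "0 0 0.9 0 0 0 0.2"

```text
t: 2.8
ee_pos: [0.4506, 0.1905, 0.1641]
tcp_rot: [0.001, 0.83, 0.558, 0.001]
ft_force: [-0.2, -0.5, -0.6]
width: 0.598
```

Call:
drive_tool --pt "0 0 0.9 0 0 0 0.2" --pt "0 0 0.9 0 0 0 0.2" --pt "0 0 0.4 0 0 0 -0.2" --pt "0 0 0 0 0 0 -0.2" --pt "0 0 0 0 0 0 -0.2"

```text
t: 3.3
ee_pos: [0.4508, 0.1899, 0.1097]
tcp_rot: [0.0, 0.83, 0.558, 0.0]
ft_force: [0.4, 0.1, -0.2]
width: 0.402
```

```bash
python3 - <<'E'
from h import *
st()
p,d=grab_frame("wrist");cv2.imwrite("pics/w2.png",p);p,d=grab_frame("side");cv2.imwrite("pics/s2.png",cv2.resize(p[200:360,220:420],None,fx=4,fy=3.7,interpolation=cv2.INTER_CUBIC)[:600])
E
```

```text
t 3.3 tcp [0.4508 0.1899 0.1097] yaw 67.87 Z [ 9.e-04  1.e-04 -1.e+00] F [ 0.43  0.11 -0.18] M [-0.07   0.004 -0.012] w 0.402 q6 0.517
```

View pics/w2.png

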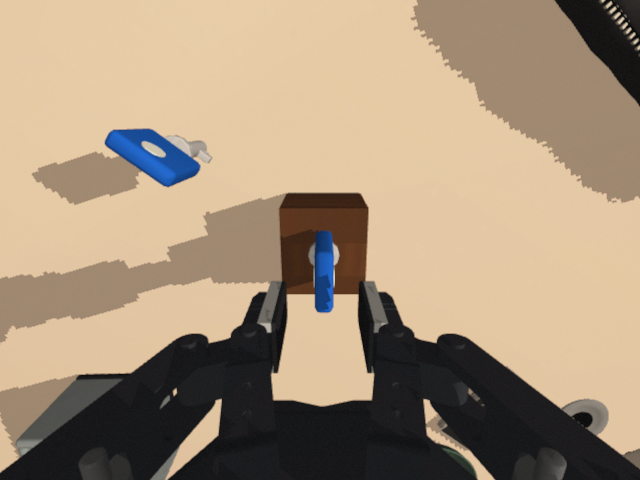

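View pics/s2.png

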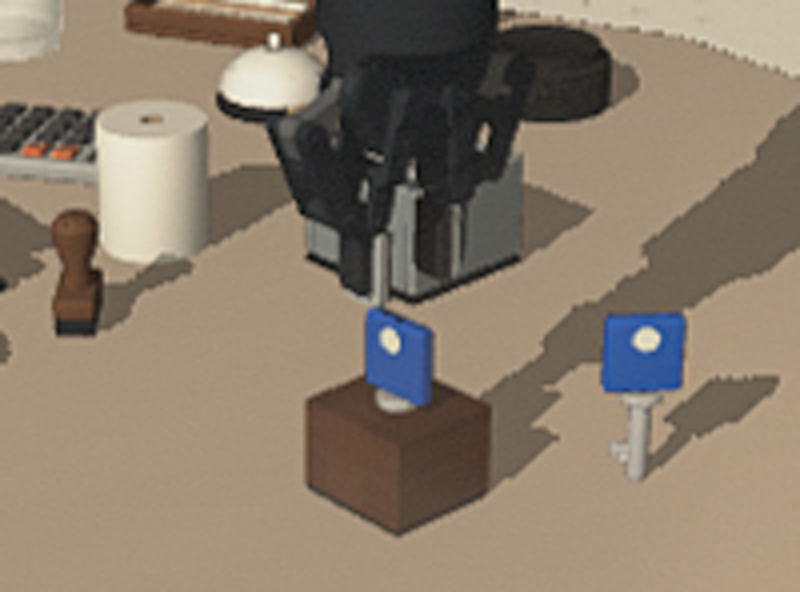

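Call:
drive_tool --pt "0 0 0.8 0 0 0 -0.2" --pt "0 0 0.8 0 0 0 -0.2" --pt "0 0 0.4 0 0 0 -0.2" --pt "0 0 0 0 0 0 -0.6" --pt "0 0 0 0 0 0 -0.7" --newtons 40

```text
t: 3.9
ee_pos: [0.4509, 0.1899, 0.0598]
tcp_rot: [0.0, 0.83, 0.558, 0.0]
ft_force: [-0.4, 0.7, 0.1]
width: 0.152
```

Call:
drive_tool --pt "0 0 0 0 0 0 -0.8" --pt "0 0 0 0 0 0 -1" --pt "0 0 0 0 0 0 -1" --pt "0 0 0 0 0 0 -1" --pt "0 0 0 0 0 0 -1" --newtons 40

```text
t: 4.4
ee_pos: [0.4512, 0.19, 0.0599]
tcp_rot: [0.0, 0.83, 0.558, 0.001]
ft_force: [-1.0, -0.6, 6.3]
width: 0.113
```

```bash
python3 - <<'E'
from h import *
st()
E
```

```text
t 4.4 tcp [0.4512 0.19   0.0599] yaw 67.9 Z [ 1.9e-03  2.0e-04 -1.0e+00] F [-1.04 -0.64  6.31] M [ 0.009  0.187 -0.007] w 0.113 q6 0.516
```

Call:
drive_tool --pt "0 0 -0.3 0 0 0 -1" --pt "0 0 -0.6 0 0 0 -1" --pt "0 0 -0.8 0 0 0 -1" --pt "0 0 -0.8 0 0 0 -1" --pt "0 0 -0.8 0 0 0 -1" --newtons 50

```text
t: 4.9
ee_pos: [0.4505, 0.1899, 0.1432]
tcp_rot: [0.0, 0.83, 0.558, 0.0]
ft_force: [-0.3, 0.1, 0.4]
width: 0.113
```

Call:
drive_tool --pt "0 0 -0.7 0 0 0 -1" --pt "0 0 0 0 0 0 -1" --pt "0 0 0 0 0 0 -1" --pt "0 0 0 0 0 0 -1" --pt "0 0 0 0 0 0 -1"

```text
t: 5.4
ee_pos: [0.4498, 0.1898, 0.1578]
tcp_rot: [-0.0, 0.83, 0.558, -0.001]
ft_force: [0.4, 0.1, -0.4]
width: 0.112
```

```bash
python3 - <<'E'
from h import *
st()
p,d=grab_frame("wrist");cv2.imwrite("pics/w3.png",p);np.save("pics/w3.npy",d)
p,d=grab_frame("side");np.save("pics/s3.npy",d);cv2.imwrite("pics/s3f.png",p);cv2.imwrite("pics/s3.png",cv2.resize(p[200:360,220:420],None,fx=4,fy=3.7,interpolation=cv2.INTER_CUBIC)[:600])
print([(n['centre'],n['confidence']) for n in mark_of("key_tip","side")])
p,d=grab_frame("scene");cv2.imwrite("pics/c3f.png",p);cv2.imwrite("pics/c3.png",cv2.resize(p[160:280,160:310],None,fx=5,fy=5,interpolation=cv2.INTER_CUBIC))
print([(n['centre'],n['confidence']) for n in mark_of("key_tip","scene")])
E
```

```text
t 5.4 tcp [0.4498 0.1898 0.1578] yaw 67.9 Z [-1.6e-03 -2.0e-04 -1.0e+00] F [ 0.37  0.07 -0.43] M [-0.002 -0.021 -0.039] w 0.112 q6 0.516
[([321.0, 282.7], 0.71), ([376.2, 328.0], 0.56)]
[([227.0, 287.0], 0.76), ([241.8, 211.9], 0.66)]
```

View pics/w3.png

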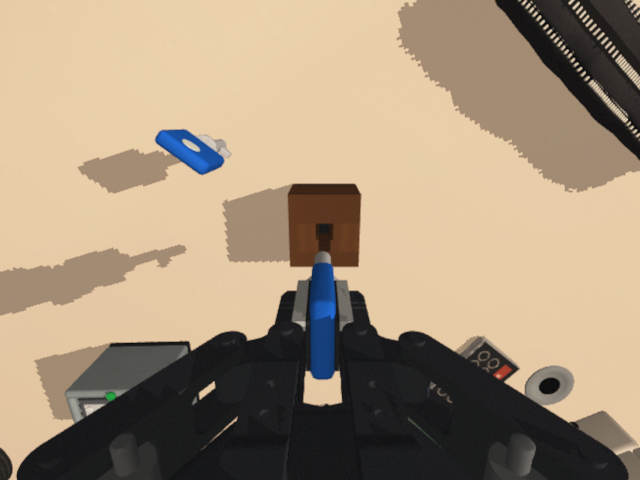

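View pics/s3.png

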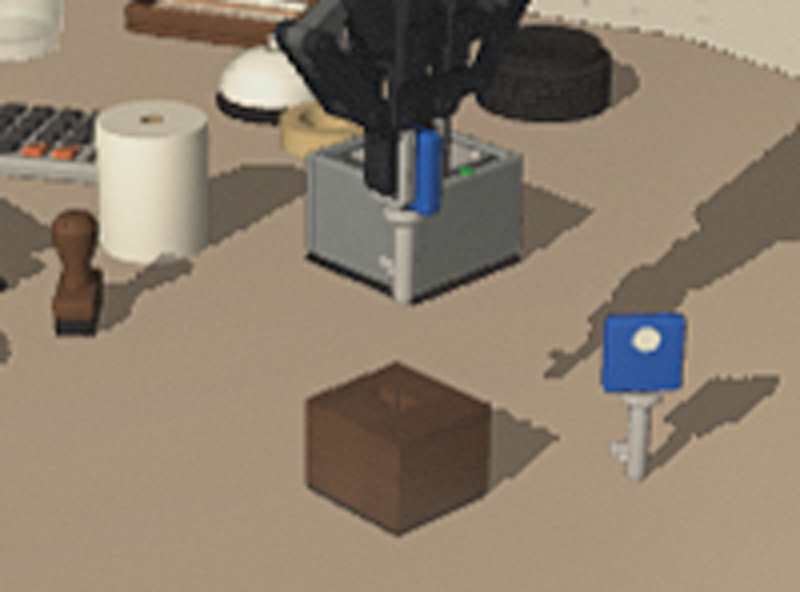

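View pics/c3.png

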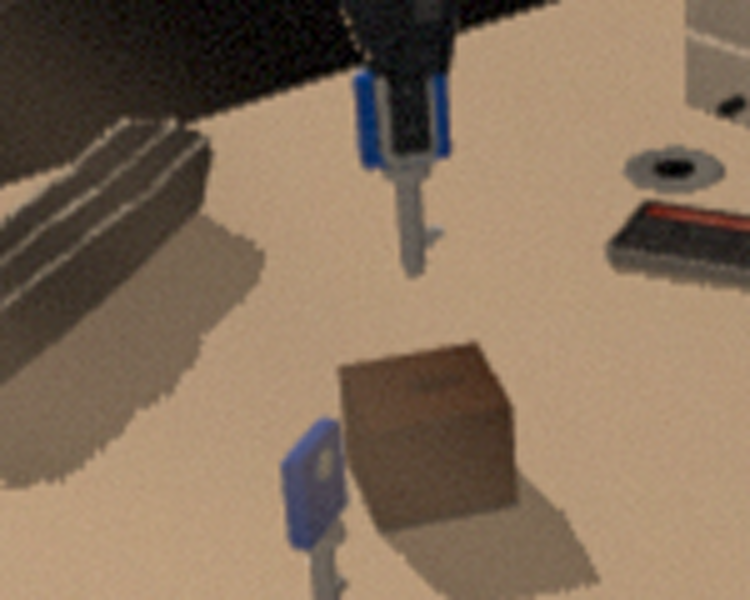

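The bit points to the left in the side view (about 318,271 in the full frame), which is world +x, so it matches the stand's slot and the lock's slot direction (about -20°). Next I'll carry the key beside the lock for a closer look at the keyhole.

Call:
drive_tool --pt "-0.6 0.75 -0.2 0 0 0 -1" --pt "-0.8 1 -0.2 0 0 0 -1" --pt "-0.8 1 0 0 0 0 -1" --pt "-0.8 1 0 0 0 0 -1" --pt "-0.8 1 0 0 0 0 -1"

```text
t: 6.15
ee_pos: [0.5253, 0.056, 0.1688]
tcp_rot: [0.0, 0.83, 0.558, 0.0]
ft_force: [0.3, -0.0, -0.5]
width: 0.11
```

Call:
drive_tool --pt "-0.8 1 0 0 0 0 -1" --pt "-0.8 1 0 0 0 0 -1" --pt "-0.8 1 0 0 0 0 -1" --pt "-0.8 1 0 0 0 0 -1" --pt "-0.16 0.2 0 0 0 -0.24 -1"

```text
t: 6.65
ee_pos: [0.5914, -0.0631, 0.1682]
tcp_rot: [0.0, 0.82, 0.572, -0.0]
ft_force: [-1.3, 1.0, -1.1]
width: 0.109
```

Call:
drive_tool --pt "0 0 0 0 0 0 -1" --pt "0 0 0 0 0 0 -1" --pt "0 0 0 0 0 0 -1" --pt "0 0 0 0 0 0 -1" --pt "0 0 0 0 0 0 -1"

```text
t: 7.15
ee_pos: [0.5903, -0.0596, 0.169]
tcp_rot: [0.0, 0.819, 0.573, 0.0]
ft_force: [-0.4, -0.9, 0.1]
width: 0.11
```

```bash
python3 - <<'E'
from h import *
st()
p,d=grab_frame("wrist");cv2.imwrite("pics/w4.png",p);np.save("pics/w4.npy",d);np.savez("pics/w4m.npz",**camera_model("wrist"))
for t in ["lock_mouth","key_tip"]:print(t,[(np.round(n['centre'],1).tolist(),n['confidence']) for n in mark_of(t,"wrist")])
for n in ["scene","side"]:
    p,d=grab_frame(n);cv2.imwrite(f"pics/{n}4.png",p);np.save(f"pics/{n}4.npy",d)
    print(n,[(np.round(q['centre'],1).tolist(),q['confidence']) for q in mark_of("key_tip",n)])
E
```

```text
t 7.15 tcp [ 0.5903 -0.0596  0.169 ] yaw 69.99 Z [ 3.e-04 -1.e-04 -1.e+00] F [-0.42 -0.87  0.06] M [-0.027 -0.021  0.043] w 0.11 q6 0.028
lock_mouth []
key_tip [([322.0, 254.1], 0.95)]
scene [([385.6, 231.5], 0.76), ([226.1, 285.9], 0.58)]
side [([378.9, 328.6], 0.75), ([307.9, 219.4], 0.58)]
```

View pics/w4.png

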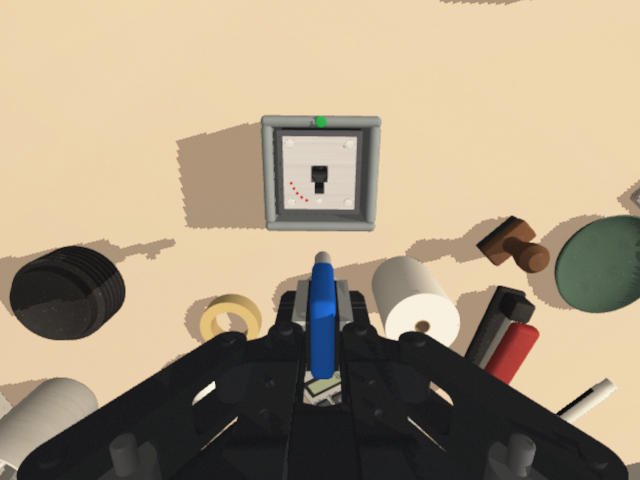

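View pics/side4.png

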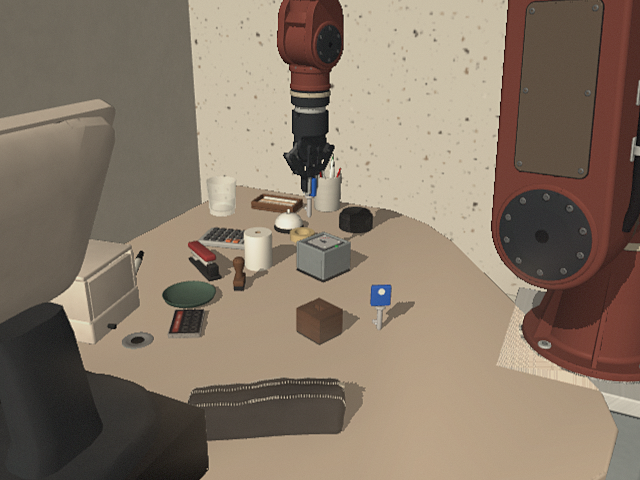

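```bash
python3 - <<'E'
from h import *
p=cv2.imread("pics/w4.png");d=np.load("pics/w4.npy");m=dict(np.load("pics/w4m.npz"))
mk=np.zeros(d.shape,bool);mk[100:245,240:400]=1
P,u,v=pts(m,d,mk);k=abs(P[:,2]-.07)<.004;R=rect(P[k]);print(R)
# rectify plane z=.07 in tool-aligned frame, 0.2 mm/px ; x'=lock x, y'=lock y
c=np.array([.5478,-.0456]);a=np.radians(-20);ex=np.array([np.cos(a),np.sin(a)]);ey=np.array([-ex[1],ex[0]])
N=300;H=[]
src=[];dst=[]
for sx in(-.03,.03):
  for sy in(-.03,.03):
    q=np.r_[c+sx*ex+sy*ey,.07];src.append(px(m,q));dst.append((300+sx*1e4,300-sy*1e4))
Hm=cv2.getPerspectiveTransform(np.float32(src),np.float32(dst))
o=cv2.warpPerspective(p,Hm,(600,600),flags=cv2.INTER_CUBIC);
cv2.line(o,(300,290),(300,310),(0,0,255),1);cv2.line(o,(290,300),(310,300),(0,0,255),1)
cv2.imwrite("pics/rect4.png",o)
# depth on plate/hole
for vv in range(160,200,3): print(vv,[round(float(pts(m,d,(np.arange(480)[:,None]==vv)&(np.arange(640)[None]==uu))[0][0,2])*1000) for uu in range(308,334,3)])
# key tip triang from scene/side
A=[];b=[]
for n,uv in [("scene",(385.6,231.5)),("side",(307.9,219.4))]:
    M=camera_model(n);T=M['world_from_camera'];r=T[:3,:3]@[(uv[0]-M['cx'])/M['fx'],(uv[1]-M['cy'])/M['fy'],1];r/=np.linalg.norm(r);Q=np.eye(3)-np.outer(r,r);A.append(Q);b.append(Q@T[:3,3])
print('tip tri',np.linalg.lstsq(np.vstack(A),np.hstack(b),rcond=None)[0])
for z in (.112,.114,.116): # wrist tip pixel at assumed z
    T=m['world_from_camera'];r=T[:3,:3]@[(322-m['cx'])/m['fx'],(254.1-m['cy'])/m['fy'],1];s=(z-T[2,3])/r[2];print(z,T[:3,3]+s*r)
E
```

```text
(array([548.7, -46.8]), array([84.4, 84.2]), 69.9)
160 [71, 71, 70, 71, 71, 71, 71, 71, 71]
163 [69, 70, 72, 71, 70, 70, 71, 70, 70]Traceback (most recent call last):
  File "<stdin>", line 17, in <module>
IndexError: index 0 is out of bounds for axis 0 with size 0
```

View pics/rect4.png

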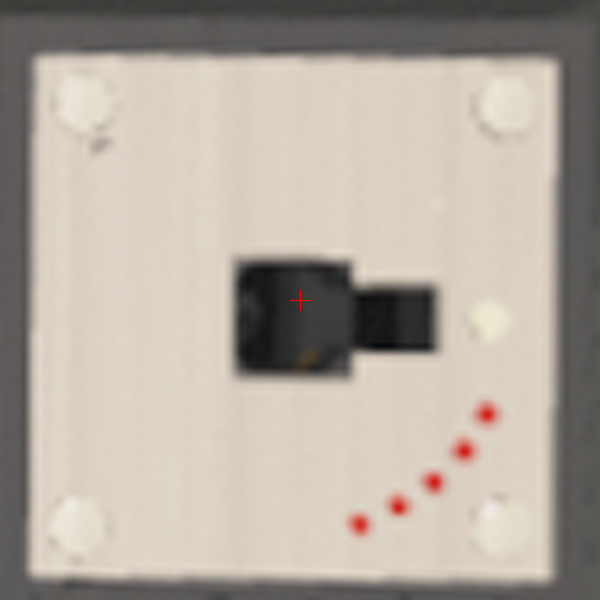

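```bash
python3 - <<'E'
from h import *
p=cv2.imread("pics/w4.png");d=np.load("pics/w4.npy");m=dict(np.load("pics/w4m.npz"))
A=[];b=[]
for n,uv in [("scene",(385.6,231.5)),("side",(307.9,219.4))]:
    M=camera_model(n);T=M['world_from_camera'];r=T[:3,:3]@[(uv[0]-M['cx'])/M['fx'],(uv[1]-M['cy'])/M['fy'],1];r/=np.linalg.norm(r);Q=np.eye(3)-np.outer(r,r);A.append(Q);b.append(Q@T[:3,3])
print('tip tri',np.linalg.lstsq(np.vstack(A),np.hstack(b),rcond=None)[0])
for z in (.112,.114,.116):
    T=m['world_from_camera'];r=T[:3,:3]@[(322-m['cx'])/m['fx'],(254.1-m['cy'])/m['fy'],1];s=(z-T[2,3])/r[2];print(z,T[:3,3]+s*r)
# top of blue head in wrist cam
b,g,r=[p[:,:,i].astype(int) for i in range(3)]
P,u,v=pts(m,d,(b>110)&(b>1.8*r)&(b>1.4*g));print(np.percentile(P[:,2],[2,50,98]));k=P[:,2]>P[:,2].max()-.004;print(rect(P[k]),k.sum())
c4=[p[235:275,300:345]];cv2.imwrite("pics/tip4.png",cv2.resize(c4[0],None,fx=12,fy=12,interpolation=cv2.INTER_CUBIC))
c=np.array([.5478,-.0456]);a=np.radians(-20);ex=np.array([np.cos(a),np.sin(a)]);ey=np.array([-ex[1],ex[0]])
src=[];dst=[]
for sx in(-.03,.03):
  for sy in(-.03,.03):
    q=np.r_[c+sx*ex+sy*ey,.07];src.append(px(m,q));dst.append((300+sx*5e3,300-sy*5e3))
cv2.imwrite("pics/rect4b.png",cv2.warpPerspective(p,cv2.getPerspectiveTransform(np.float32(src),np.float32(dst)),(600,600),flags=cv2.INTER_CUBIC))
E
```

```text
tip tri [ 0.59776103 -0.06187978  0.10910394]
0.112 [ 0.59019873 -0.06071783  0.112     ]
0.114 [ 0.58944288 -0.06044272  0.114     ]
0.116 [ 0.58868702 -0.06016761  0.116     ]
[0.17387484 0.20419317 0.20562156]
(array([589.1, -60.2]), array([ 9. , 35.9]), 69.1) 1696
```

View pics/tip4.png

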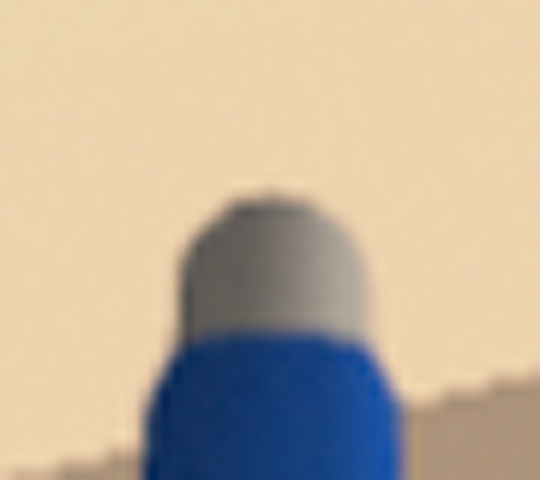

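View pics/rect4b.png

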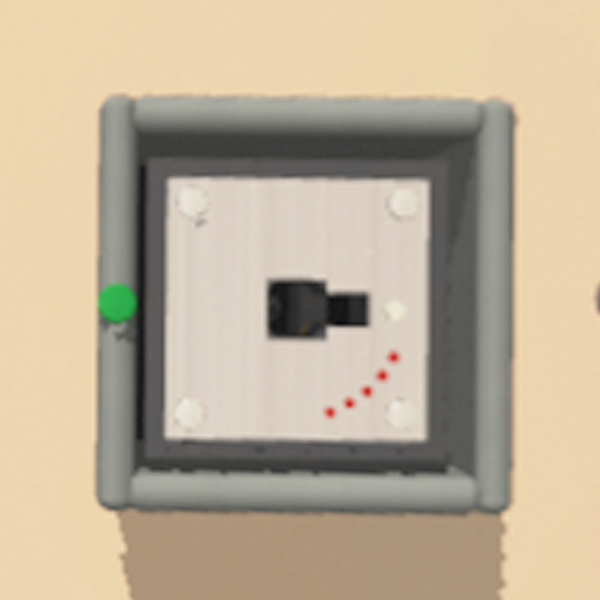

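The keyhole is visible: the plate sits off-centre in its housing, and the bore is at about (0.5465, -0.0472). The same camera puts the key tip at about (0.5891, -0.0603). I'll move over the hole and come down to just above it.

Call:
drive_tool --pt "-0.03 -0.6 0 0 0 0 -1" --pt "-0.03 -0.6 0 0 0 0 -1" --pt "-0.03 -0.58 0 0 0 0 -1" --pt "0 0 0.6 0 0 0 -1" --pt "0 0 0.6 0 0 0 -1"

```text
t: 8.0
ee_pos: [0.5483, -0.0472, 0.138]
tcp_rot: [0.001, 0.819, 0.573, 0.0]
ft_force: [1.4, 0.3, -0.5]
width: 0.104
```

Call:
drive_tool --pt "0 0 0.4 0 0 0 -1" --pt "0 0 0 0 0 0 -1" --pt "0 0 0 0 0 0 -1" --pt "0 0 0 0 0 0 -1" --pt "0 0 0 0 0 0 -1"

```text
t: 8.5
ee_pos: [0.5483, -0.0472, 0.1294]
tcp_rot: [0.0, 0.819, 0.573, 0.0]
ft_force: [0.4, 0.7, -1.5]
width: 0.106
```

```bash
python3 - <<'E'
from h import *
st()
p,d=grab_frame("wrist");cv2.imwrite("pics/w5.png",p)
for n,(x,y) in [("side",(320,240)),("scene",(358,250))]:
    p,d=grab_frame(n);cv2.imwrite(f"pics/{n}5.png",cv2.resize(p[y-60:y+40,x-50:x+50],None,fx=4,fy=4,interpolation=cv2.INTER_CUBIC))
cv2.imwrite("pics/b5.png",np.hstack([cv2.imread("pics/side5.png"),cv2.imread("pics/scene5.png")]))
E
```

```text
t 8.5 tcp [ 0.5483 -0.0472  0.1294] yaw 69.96 Z [ 1.e-03 -3.e-04 -1.e+00] F [ 0.44  0.7  -1.53] M [ 0.076  0.004 -0.006] w 0.106 q6 0.026
```

View pics/w5.png

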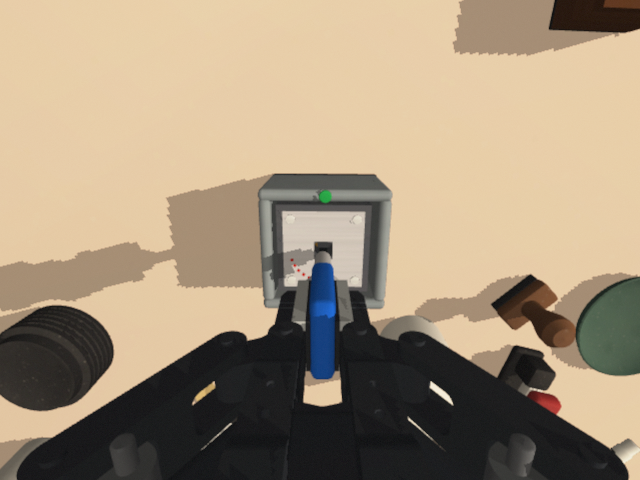

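View pics/b5.png

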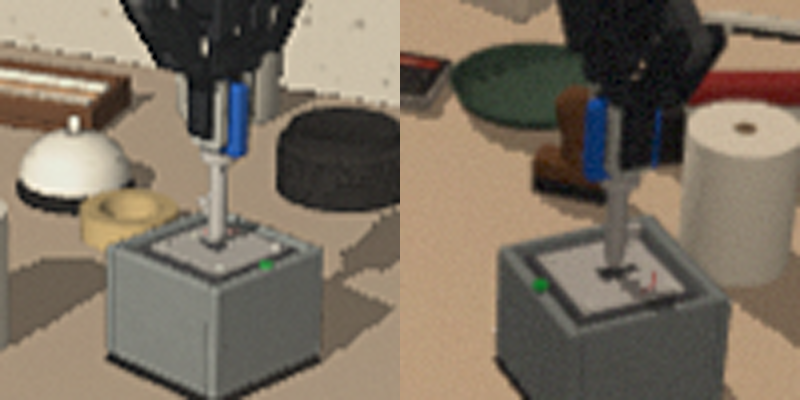

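Call:
drive_tool --pt "0.018 -0.032 0 0 0 0 -1" --pt "0 0 0.1 0 0 0 -1" --pt "0 0 0.08 0 0 0 -1" --pt "0 0 0.06 0 0 0 -1" --pt "0 0 0 0 0 0 -1"

```text
t: 9.15
ee_pos: [0.547, -0.0462, 0.1224]
tcp_rot: [-0.0, 0.819, 0.573, -0.0]
ft_force: [0.2, -0.5, -0.4]
width: 0.111
```

Call:
drive_tool --pt "0 0 0.05 0 0 0 -1" --pt "0 0 0.04 0 0 0 -1" --pt "0 0 0.04 0 0 0 -1" --pt "0 0 0 0 0 0 -1" --pt "0 0 0 0 0 0 -1"

```text
t: 9.65
ee_pos: [0.5472, -0.0463, 0.1196]
tcp_rot: [0.0, 0.819, 0.573, 0.0]
ft_force: [0.7, -0.4, -0.5]
width: 0.112
```

```bash
python3 - <<'E'
from h import *
st()
E
```

```text
t 9.65 tcp [ 0.5472 -0.0463  0.1196] yaw 69.96 Z [ 1.e-04 -0.e+00 -1.e+00] F [ 0.72 -0.37 -0.47] M [-0.043  0.015  0.059] w 0.112 q6 0.027
```

Call:
drive_tool --pt "0 0 0.05 0 0 0 -1" --pt "0 0 0.05 0 0 0 -1" --pt "0 0 0.05 0 0 0 -1" --pt "0 0 0 0 0 0 -1" --pt "0 0 0 0 0 0 -1"

```text
t: 10.15
ee_pos: [0.5472, -0.0463, 0.1158]
tcp_rot: [-0.0, 0.819, 0.573, -0.0]
ft_force: [-0.1, -0.5, -1.3]
width: 0.112
```

Call:
drive_tool --pt "0 0 0.05 0 0 0 -1" --pt "0 0 0.05 0 0 0 -1" --pt "0 0 0.05 0 0 0 -1" --pt "0 0 0 0 0 0 -1" --pt "0 0 0 0 0 0 -1"

```text
t: 10.65
ee_pos: [0.5472, -0.0463, 0.112]
tcp_rot: [0.0, 0.819, 0.573, 0.0]
ft_force: [-0.1, 0.6, -1.2]
width: 0.109
```

```bash
python3 - <<'E'
from h import *
st()
E
```

```text
t 10.65 tcp [ 0.5472 -0.0463  0.112 ] yaw 69.96 Z [ 0.  0. -1.] F [-0.1   0.55 -1.15] M [-0.013 -0.026  0.027] w 0.109 q6 0.027
```

Call:
drive_tool --pt "0 0 0.05 0 0 0 -1" --pt "0 0 0.05 0 0 0 -1" --pt "0 0 0.05 0 0 0 -1" --pt "0 0 0 0 0 0 -1" --pt "0 0 0 0 0 0 -1"

```text
t: 11.15
ee_pos: [0.5472, -0.0463, 0.1083]
tcp_rot: [-0.0, 0.819, 0.573, 0.0]
ft_force: [-0.6, -0.7, -1.0]
width: 0.104
```

Call:
drive_tool --pt "0 0 0.05 0 0 0 -1" --pt "0 0 0.05 0 0 0 -1" --pt "0 0 0.05 0 0 0 -1" --pt "0 0 0 0 0 0 -1" --pt "0 0 0 0 0 0 -1"

```text
t: 11.65
ee_pos: [0.5472, -0.0463, 0.1045]
tcp_rot: [-0.0, 0.819, 0.573, 0.0]
ft_force: [0.6, -0.1, -0.8]
width: 0.11
```

```bash
python3 - <<'E'
from h import *
st()
for n,(x,y) in [("side",(320,240)),("scene",(358,250))]:
    p,d=grab_frame(n);cv2.imwrite(f"pics/{n}6.png",cv2.resize(p[y-60:y+40,x-50:x+50],None,fx=4,fy=4,interpolation=cv2.INTER_CUBIC))
cv2.imwrite("pics/b6.png",np.hstack([cv2.imread("pics/side6.png"),cv2.imread("pics/scene6.png")]))
E
```

```text
t 11.65 tcp [ 0.5472 -0.0463  0.1045] yaw 69.96 Z [ 0.  0. -1.] F [ 0.57 -0.15 -0.79] M [-0.016  0.005  0.055] w 0.11 q6 0.027
```

View pics/b6.png

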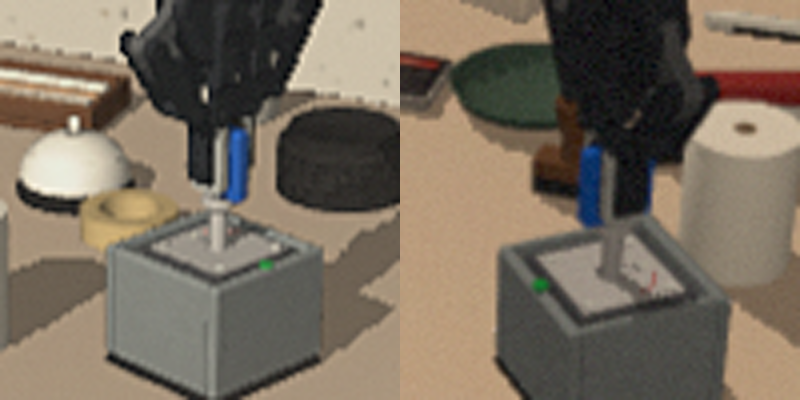

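The shank and bit are in the keyhole with no load. I'll keep going down gently.

Call:
drive_tool --pt "0 0 0.08 0 0 0 -1" --pt "0 0 0.08 0 0 0 -1" --pt "0 0 0.08 0 0 0 -1" --pt "0 0 0 0 0 0 -1" --pt "0 0 0 0 0 0 -1"

```text
t: 12.25
ee_pos: [0.5471, -0.0463, 0.0985]
tcp_rot: [-0.0, 0.819, 0.573, -0.0]
ft_force: [-0.1, -0.1, -1.2]
width: 0.108
```

Call:
drive_tool --pt "0 0 0.08 0 0 0 -1" --pt "0 0 0.08 0 0 0 -1" --pt "0 0 0.08 0 0 0 -1" --pt "0 0 0 0 0 0 -1" --pt "0 0 0 0 0 0 -1"

```text
t: 12.75
ee_pos: [0.5472, -0.0463, 0.0925]
tcp_rot: [0.0, 0.819, 0.573, 0.0]
ft_force: [-0.0, -0.8, -0.8]
width: 0.11
```

Call:
drive_tool --pt "0 0 0.05 0 0 0 -1" --pt "0 0 0.05 0 0 0 -1" --pt "0 0 0.05 0 0 0 -1" --pt "0 0 0 0 0 0 -1" --pt "0 0 0 0 0 0 -1"

```text
t: 13.25
ee_pos: [0.5472, -0.0463, 0.0888]
tcp_rot: [-0.0, 0.819, 0.573, -0.0]
ft_force: [0.2, 0.3, -0.8]
width: 0.107
```

```bash
python3 - <<'E'
from h import *
st()
E
```

```text
t 13.25 tcp [ 0.5472 -0.0463  0.0888] yaw 69.96 Z [-0. -0. -1.] F [ 0.24  0.28 -0.79] M [ 0.013  0.05  -0.004] w 0.107 q6 0.027
```

Call:
drive_tool --pt "0 0 0.05 0 0 0 -1" --pt "0 0 0.05 0 0 0 -1" --pt "0 0 0.05 0 0 0 -1" --pt "0 0 0 0 0 0 -1" --pt "0 0 0 0 0 0 -1"

```text
t: 13.75
ee_pos: [0.5472, -0.0463, 0.085]
tcp_rot: [0.0, 0.819, 0.573, 0.0]
ft_force: [0.2, -1.6, -0.2]
width: 0.111
```

Call:
drive_tool --pt "0 0 0.04 0 0 0 -1" --pt "0 0 0.04 0 0 0 -1" --pt "0 0 0.03 0 0 0 -1" --pt "0 0 0 0 0 0 -1" --pt "0 0 0 0 0 0 -1"

```text
t: 14.25
ee_pos: [0.5472, -0.0463, 0.0823]
tcp_rot: [-0.0, 0.819, 0.573, -0.0]
ft_force: [0.1, 0.6, -1.0]
width: 0.109
```

Call:
drive_tool --pt "0 0 0.03 0 0 0 -1" --pt "0 0 0.03 0 0 0 -1" --pt "0 0 0 0 0 0 -1" --pt "0 0 0 0 0 0 -1" --pt "0 0 0 0 0 0 -1"

```text
t: 14.75
ee_pos: [0.5472, -0.0463, 0.0809]
tcp_rot: [0.0, 0.819, 0.573, 0.0]
ft_force: [0.2, 0.1, -1.0]
width: 0.111
```

Call:
drive_tool --pt "0 0 0.02 0 0 0 -1" --pt "0 0 0.02 0 0 0 -1" --pt "0 0 0 0 0 0 -1" --pt "0 0 0 0 0 0 -1" --pt "0 0 0 0 0 0 -1"

```text
t: 15.25
ee_pos: [0.5474, -0.0463, 0.08]
tcp_rot: [0.0, 0.819, 0.573, 0.0]
ft_force: [0.2, 0.2, -0.1]
width: 0.108
```

Call:
drive_tool --pt "0 0 0.02 0 0 0 -1" --pt "0 0 0.02 0 0 0 -1" --pt "0 0 0 0 0 0 -1" --pt "0 0 0 0 0 0 -1" --pt "0 0 0 0 0 0 -1"

```text
t: 15.75
ee_pos: [0.5477, -0.0464, 0.0798]
tcp_rot: [0.001, 0.819, 0.573, 0.0]
ft_force: [-2.9, 0.2, 6.6]
width: 0.11
```

```bash
python3 - <<'E'
from h import *
st()
E
```

```text
t 15.75 tcp [ 0.5477 -0.0464  0.0798] yaw 69.96 Z [ 1.2e-03 -5.0e-04 -1.0e+00] F [-2.85  0.16  6.6 ] M [ 0.133  0.418 -0.029] w 0.11 q6 0.027
```

Contact came at TCP z = 0.0798 with 6.6 N, which matches the collar being on the top. I'll ease off slightly and start turning clockwise, which is positive tool z.

Call:
drive_tool --pt "0 0 -0.01 0 0 0.3 -1" --pt "0 0 0 0 0 0.35 -1" --pt "0 0 0 0 0 0.35 -1" --pt "0 0 0 0 0 0.35 -1" --pt "0 0 0 0 0 0 -1"

```text
t: 16.25
ee_pos: [0.5478, -0.0465, 0.0799]
tcp_rot: [0.001, 0.874, 0.487, 0.001]
ft_force: [0.2, -0.3, 4.9]
width: 0.11
```

```bash
python3 - <<'E'
from h import *
st()
E
```

```text
t 16.25 tcp [ 0.5478 -0.0465  0.0799] yaw 58.25 Z [ 1.4e-03 -4.0e-04 -1.0e+00] F [ 0.19 -0.33  4.92] M [-0.017  0.083  0.018] w 0.11 q6 0.231
```

Call:
drive_tool --pt "0 0 0 0 0 0.15 -1" --pt "0 0 0 0 0 0.15 -1" --pt "0 0 0 0 0 0.1 -1" --pt "0 0 0 0 0 0 -1" --pt "0 0 0 0 0 0 -1"

```text
t: 16.75
ee_pos: [0.5478, -0.0465, 0.0799]
tcp_rot: [0.0, 0.887, 0.461, 0.001]
ft_force: [-0.3, 1.3, 5.7]
width: 0.108
```

```bash
python3 - <<'E'
from h import *
st()
E
```

```text
t 16.75 tcp [ 0.5478 -0.0465  0.0799] yaw 54.92 Z [ 1.4e-03 -4.0e-04 -1.0e+00] F [-0.27  1.34  5.67] M [0.075 0.094 0.036] w 0.108 q6 0.29
```

Call:
drive_tool --pt "0 0 0 0 0 0.1 -1" --pt "0 0 0 0 0 0.1 -1" --pt "0 0 0 0 0 0.1 -1" --pt "0 0 0 0 0 0 -1" --pt "0 0 0 0 0 0 -1"

```text
t: 17.25
ee_pos: [0.5478, -0.0464, 0.0799]
tcp_rot: [0.0, 0.897, 0.441, 0.001]
ft_force: [0.1, 0.6, 5.0]
width: 0.11
```

```bash
python3 - <<'E'
from h import *
st()
E
```

```text
t 17.25 tcp [ 0.5478 -0.0464  0.0799] yaw 52.34 Z [ 1.5e-03 -3.0e-04 -1.0e+00] F [0.13 0.64 4.97] M [0.048 0.006 0.056] w 0.11 q6 0.335
```

Call:
drive_tool --pt "0 0 0 0 0 0.1 -1" --pt "0 0 0 0 0 0.1 -1" --pt "0 0 0 0 0 0.1 -1" --pt "0 0 0 0 0 0 -1" --pt "0 0 0 0 0 0 -1"

```text
t: 17.75
ee_pos: [0.5478, -0.0463, 0.0799]
tcp_rot: [0.0, 0.907, 0.421, 0.001]
ft_force: [-0.6, -0.3, 5.3]
width: 0.112
```

```bash
python3 - <<'E'
from h import *
st()
E
```

```text
t 17.75 tcp [ 0.5478 -0.0463  0.0799] yaw 49.76 Z [ 1.6e-03 -1.0e-04 -1.0e+00] F [-0.63 -0.34  5.35] M [ 0.203 -0.095  0.058] w 0.112 q6 0.38
```

```bash
cat >> h.py <<'E'
def mz(n=3):
    L=[]
    for i in range(n):
        s=observe();L.append(np.r_[s['wrist_torque'][2],s['joint_efforts'][5]])
        if i<n-1: camera=grab_frame("wrist")
    L=np.array(L);print('Mz',L[:,0].round(3),'mean',L[:,0].mean().round(4),'e6',L[:,1].round(3));st()
E
python3 -c "
from h import *
mz(3)"
```

```text
Mz [0.058 0.025 0.102] mean 0.0617 e6 [0.052 0.038 0.035]
t 17.85 tcp [ 0.5479 -0.0463  0.0799] yaw 49.76 Z [ 1.7e-03 -1.0e-04 -1.0e+00] F [0.46 1.89 4.68] M [ 0.146 -0.068  0.102] w 0.113 q6 0.38
```

Call:
drive_tool --pt "0 0 0 0 0 0.1 -1" --pt "0 0 0 0 0 0.1 -1" --pt "0 0 0 0 0 0.1 -1" --pt "0 0 0 0 0 0 -1" --pt "0 0 0 0 0 0 -1"

```text
t: 18.35
ee_pos: [0.5479, -0.0462, 0.0798]
tcp_rot: [0.0, 0.916, 0.4, 0.001]
ft_force: [0.6, 1.0, 4.8]
width: 0.11
```

```bash
python3 -c "
from h import *
mz(3)"
```

```text
Mz [-0.002  0.084 -0.001] mean 0.0271 e6 [0.056 0.042 0.039]
t 18.45 tcp [ 0.5479 -0.0463  0.0799] yaw 47.19 Z [ 1.8e-03  1.0e-04 -1.0e+00] F [1.03 0.84 4.86] M [ 0.333 -0.2   -0.001] w 0.106 q6 0.425
```

Joint 6 effort is a much quieter torque signal (about 0.04 with friction alone), so I'll use it.

Call:
drive_tool --pt "0 0 0 0 0 0.1 -1" --pt "0 0 0 0 0 0.1 -1" --pt "0 0 0 0 0 0.1 -1" --pt "0 0 0 0 0 0 -1" --pt "0 0 0 0 0 0 -1"

```text
t: 18.95
ee_pos: [0.548, -0.0461, 0.0799]
tcp_rot: [0.0, 0.925, 0.38, 0.001]
ft_force: [1.1, 1.9, 5.0]
width: 0.108
```

```bash
python3 -c "
from h import *
mz(2)"
```

```text
Mz [0.045 0.064] mean 0.0542 e6 [0.065 0.051]
t 19.0 tcp [ 0.548  -0.0461  0.0798] yaw 44.61 Z [ 1.9e-03  3.0e-04 -1.0e+00] F [1.22 0.75 4.92] M [ 0.521 -0.296  0.064] w 0.111 q6 0.47
```

Call:
drive_tool --pt "0 0 0 0 0 0.1 -1" --pt "0 0 0 0 0 0.1 -1" --pt "0 0 0 0 0 0.1 -1" --pt "0 0 0 0 0 0 -1" --pt "0 0 0 0 0 0 -1"

```text
t: 19.5
ee_pos: [0.548, -0.046, 0.0798]
tcp_rot: [0.0, 0.933, 0.359, 0.001]
ft_force: [1.8, 2.0, 5.7]
width: 0.112
```

```bash
python3 -c "
from h import *
mz(2)"
```

```text
Mz [0.044 0.051] mean 0.0477 e6 [0.072 0.059]
t 19.55 tcp [ 0.5481 -0.046   0.0799] yaw 42.04 Z [ 2.1e-03  5.0e-04 -1.0e+00] F [1.46 2.33 5.36] M [ 0.606 -0.36   0.051] w 0.11 q6 0.515
```

Call:
drive_tool --pt "0.01 -0.003 0 0 0 0.1 -1" --pt "0.01 -0.003 0 0 0 0.1 -1" --pt "0.005 0 0 0 0 0.1 -1" --pt "0 0 0 0 0 0 -1" --pt "0 0 0 0 0 0 -1"

```text
t: 20.05
ee_pos: [0.5483, -0.0457, 0.0798]
tcp_rot: [0.0, 0.941, 0.338, 0.001]
ft_force: [0.8, 2.7, 5.9]
width: 0.112
```

```bash
python3 -c "
from h import *
mz(2)"
```

```text
Mz [0.062 0.086] mean 0.0741 e6 [0.072 0.058]
t 20.1 tcp [ 0.5483 -0.0457  0.0799] yaw 39.45 Z [ 1.7e-03  1.0e-04 -1.0e+00] F [0.22 1.56 6.08] M [ 0.366 -0.181  0.086] w 0.108 q6 0.561
```

Call:
drive_tool --pt "0 0 0 0 0 0.1 -1" --pt "0 0 0 0 0 0.1 -1" --pt "0 0 0 0 0 0.1 -1" --pt "0 0 0 0 0 0 -1" --pt "0 0 0 0 0 0 -1"

```text
t: 20.6
ee_pos: [0.5483, -0.0456, 0.0799]
tcp_rot: [0.0, 0.949, 0.316, 0.001]
ft_force: [1.0, 1.2, 6.1]
width: 0.108
```

```bash
python3 -c "
from h import *
mz(2)"
```

```text
Mz [0.093 0.077] mean 0.0854 e6 [0.09  0.076]
t 20.65 tcp [ 0.5483 -0.0456  0.0799] yaw 36.88 Z [ 1.9e-03  3.0e-04 -1.0e+00] F [0.66 1.6  5.07] M [ 0.444 -0.246  0.077] w 0.112 q6 0.606
```

Call:
drive_tool --pt "0.01 -0.003 -0.01 0 0 0.1 -1" --pt "0.01 -0.003 0 0 0 0.1 -1" --pt "0 0 0 0 0 0 -1" --pt "0 0 0 0 0 0 -1" --pt "0 0 0 0 0 0 -1"

```text
t: 21.15
ee_pos: [0.5484, -0.0454, 0.0799]
tcp_rot: [0.0, 0.953, 0.302, 0.001]
ft_force: [0.9, 0.9, 5.9]
width: 0.111
```

```bash
python3 -c "
from h import *
mz(2)"
```

```text
Mz [0.106 0.057] mean 0.0813 e6 [0.092 0.091]
t 21.2 tcp [ 0.5484 -0.0454  0.0799] yaw 35.11 Z [ 1.2e-03 -2.0e-04 -1.0e+00] F [1.09 1.09 6.1 ] M [ 0.329 -0.234  0.057] w 0.112 q6 0.637
```

Call:
drive_tool --pt "0 0 0 0 0 0.1 -1" --pt "0 0 0 0 0 0.1 -1" --pt "0 0 0 0 0 0 -1" --pt "0 0 0 0 0 0 -1" --pt "0 0 0 0 0 0 -1"

```text
t: 21.7
ee_pos: [0.5484, -0.0454, 0.0798]
tcp_rot: [0.0, 0.958, 0.287, 0.001]
ft_force: [0.9, 1.3, 5.4]
width: 0.11
```

```bash
python3 -c "
from h import *
mz(2)"
```

```text
Mz [0.11  0.104] mean 0.1071 e6 [0.102 0.101]
t 21.75 tcp [ 0.5484 -0.0454  0.0799] yaw 33.39 Z [ 1.3e-03 -1.0e-04 -1.0e+00] F [0.82 1.48 6.  ] M [ 0.277 -0.267  0.104] w 0.111 q6 0.667
```

Call:
drive_tool --pt "0 0 0 0 0 0.07 -1" --pt "0 0 0 0 0 0.07 -1" --pt "0 0 0 0 0 0 -1" --pt "0 0 0 0 0 0 -1" --pt "0 0 0 0 0 0 -1"

```text
t: 22.25
ee_pos: [0.5484, -0.0454, 0.0799]
tcp_rot: [0.0, 0.961, 0.277, 0.001]
ft_force: [0.4, 1.3, 5.4]
width: 0.108
```

```bash
python3 -c "
from h import *
mz(1)"
```

```text
Mz [0.02] mean 0.0201 e6 [0.111]
t 22.25 tcp [ 0.5484 -0.0454  0.0799] yaw 32.19 Z [ 1.3e-03 -2.0e-04 -1.0e+00] F [0.43 1.28 5.37] M [ 0.335 -0.345  0.02 ] w 0.108 q6 0.688
```

Call:
drive_tool --pt "0 0 0 0 0 0.05 -1" --pt "0 0 0 0 0 0.05 -1" --pt "0 0 0 0 0 0 -1" --pt "0 0 0 0 0 0 -1" --pt "0 0 0 0 0 0 -1"

```text
t: 22.75
ee_pos: [0.5484, -0.0454, 0.0799]
tcp_rot: [0.0, 0.963, 0.27, 0.001]
ft_force: [1.1, 1.4, 5.7]
width: 0.11
```

```bash
python3 -c "
from h import *
mz(1)"
```

```text
Mz [0.113] mean 0.113 e6 [0.117]
t 22.75 tcp [ 0.5484 -0.0454  0.0799] yaw 31.34 Z [ 1.3e-03 -1.0e-04 -1.0e+00] F [1.12 1.41 5.71] M [ 0.243 -0.393  0.113] w 0.11 q6 0.703
```

Call:
drive_tool --pt "0 0 0 0 0 0.05 -1" --pt "0 0 0 0 0 0.05 -1" --pt "0 0 0 0 0 0 -1" --pt "0 0 0 0 0 0 -1" --pt "0 0 0 0 0 0 -1"

```text
t: 23.25
ee_pos: [0.5484, -0.0454, 0.0799]
tcp_rot: [0.0, 0.965, 0.263, 0.001]
ft_force: [0.7, 1.0, 5.8]
width: 0.107
```

```bash
python3 -c "
from h import *
mz(1)"
```

```text
Mz [0.113] mean 0.1134 e6 [0.122]
t 23.25 tcp [ 0.5484 -0.0454  0.0799] yaw 30.47 Z [ 1.3e-03 -2.0e-04 -1.0e+00] F [0.75 1.01 5.79] M [ 0.348 -0.32   0.113] w 0.107 q6 0.718
```

Call:
drive_tool --pt "0 0 0 0 0 0.05 -1" --pt "0 0 0 0 0 0.05 -1" --pt "0 0 0 0 0 0 -1" --pt "0 0 0 0 0 0 -1" --pt "0 0 0 0 0 0 -1"

```text
t: 23.75
ee_pos: [0.5485, -0.0454, 0.0799]
tcp_rot: [0.0, 0.967, 0.256, 0.001]
ft_force: [1.5, 1.4, 4.9]
width: 0.107
```

```bash
python3 -c "
from h import *
mz(2)"
```

```text
Mz [0.118 0.135] mean 0.1265 e6 [0.133 0.132]
t 23.8 tcp [ 0.5485 -0.0454  0.0799] yaw 29.62 Z [ 1.4e-03 -1.0e-04 -1.0e+00] F [2.72 1.49 5.6 ] M [ 0.293 -0.348  0.135] w 0.108 q6 0.733
```

```bash
python3 - <<'E'
from h import *
p,d=grab_frame("wrist");cv2.imwrite("pics/w7.png",p[150:430,150:500])
m=camera_model("wrist")
b,g,r=[p[:,:,i].astype(int) for i in range(3)]
P,u,v=pts(m,d,(b>110)&(b>1.8*r)&(b>1.4*g));k=P[:,2]>P[:,2].max()-.004;print(rect(P[k]),np.percentile(P[k],95,axis=0));mz(1)
E
```

```text
(array([547.4, -45.7]), array([ 9. , 36.2]), 29.0) [ 0.55493764 -0.0317252   0.11632144]
Mz [0.162] mean 0.1617 e6 [0.132]
t 23.85 tcp [ 0.5485 -0.0454  0.0799] yaw 29.62 Z [ 1.4e-03 -1.0e-04 -1.0e+00] F [1.89 1.6  4.9 ] M [ 0.309 -0.375  0.162] w 0.112 q6 0.733
```

View pics/w7.png

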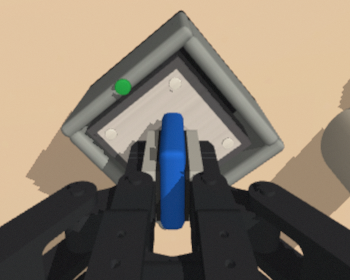

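Call:
drive_tool --pt "0 0 0 0 0 0.05 -1" --pt "0 0 0 0 0 0.05 -1" --pt "0 0 0 0 0 0 -1" --pt "0 0 0 0 0 0 -1" --pt "0 0 0 0 0 0 -1"

```text
t: 24.35
ee_pos: [0.5485, -0.0454, 0.0799]
tcp_rot: [0.0, 0.969, 0.248, 0.001]
ft_force: [2.3, 0.7, 5.3]
width: 0.111
```

```bash
python3 -c "
from h import *
mz(1)"
```

```text
Mz [0.158] mean 0.1583 e6 [0.142]
t 24.35 tcp [ 0.5485 -0.0454  0.0799] yaw 28.76 Z [ 1.5e-03 -1.0e-04 -1.0e+00] F [2.34 0.73 5.3 ] M [ 0.358 -0.417  0.158] w 0.111 q6 0.748
```

Call:
drive_tool --pt "0 0 0 0 0 0.04 -1" --pt "0 0 0 0 0 0.04 -1" --pt "0 0 0 0 0 0 -1" --pt "0 0 0 0 0 0 -1" --pt "0 0 0 0 0 0 -1"

```text
t: 24.85
ee_pos: [0.5485, -0.0454, 0.0799]
tcp_rot: [0.0, 0.97, 0.243, 0.001]
ft_force: [2.0, 0.4, 5.2]
width: 0.111
```

```bash
python3 -c "
from h import *
mz(1)"
```

```text
Mz [0.186] mean 0.1863 e6 [0.151]
t 24.85 tcp [ 0.5485 -0.0454  0.0799] yaw 28.07 Z [ 0.0015 -0.     -1.    ] F [1.97 0.4  5.24] M [ 0.349 -0.385  0.186] w 0.111 q6 0.76
```

Call:
drive_tool --pt "0 0 0 0 0 0.04 -1" --pt "0 0 0 0 0 0.04 -1" --pt "0 0 0 0 0 0 -1" --pt "0 0 0 0 0 0 -1" --pt "0 0 0 0 0 0 -1"

```text
t: 25.35
ee_pos: [0.5485, -0.0454, 0.0799]
tcp_rot: [0.0, 0.972, 0.237, 0.001]
ft_force: [2.4, 1.3, 5.5]
width: 0.114
```

```bash
python3 - <<'E'
from h import *
p,d=grab_frame("wrist");m=camera_model("wrist")
b,g,r=[p[:,:,i].astype(int) for i in range(3)]
P,u,v=pts(m,d,(b>110)&(b>1.8*r)&(b>1.4*g));k=P[:,2]>P[:,2].max()-.004;print(rect(P[k]));mz(3)
E
```

```text
(array([547.2, -45.4]), array([ 9. , 34.9]), 26.7)
Mz [0.18  0.105 0.184] mean 0.1567 e6 [0.164 0.164 0.164]
t 25.5 tcp [ 0.5485 -0.0454  0.0799] yaw 27.38 Z [ 1.5e-03 -1.0e-04 -1.0e+00] F [0.94 1.63 4.03] M [ 0.361 -0.483  0.184] w 0.109 q6 0.772
```

Call:
drive_tool --pt "0 0 0 0 0 0.04 -1" --pt "0 0 0 0 0 0.04 -1" --pt "0 0 0 0 0 0 -1" --pt "0 0 0 0 0 0 -1" --pt "0 0 0 0 0 0 -1"

```text
t: 26.0
ee_pos: [0.5485, -0.0454, 0.0799]
tcp_rot: [0.0, 0.973, 0.231, 0.001]
ft_force: [1.7, 1.0, 4.6]
width: 0.113
```

```bash
python3 -c "
from h import *
mz(2)"
```

```text
Mz [0.179 0.2  ] mean 0.1898 e6 [0.169 0.169]
t 26.05 tcp [ 0.5485 -0.0454  0.0799] yaw 26.7 Z [ 0.0015 -0.     -1.    ] F [1.55 1.64 4.61] M [ 0.364 -0.497  0.2  ] w 0.109 q6 0.784
```

```bash
python3 - <<'E'
from h import *
def ang(p):
    b,g,r=[p[:,:,i].astype(int) for i in range(3)]
    mk=((b>90)&(b>1.8*r)&(b>1.4*g)); mk[:240]=0
    L=cv2.connectedComponentsWithStats(mk.astype(np.uint8));i=1+np.argmax(L[2][1:,4]);mk=L[1]==i
    rows=[(v,np.nonzero(mk[v])[0]) for v in range(285,372)]
    rows=[(v,q.min(),q.max()) for v,q in rows if len(q)>5];R=np.array(rows,float)
    fl=np.polyfit(R[:,0],R[:,1],1);fr=np.polyfit(R[:,0],R[:,2],1)
    return L[2][i],fl.round(4),fr.round(4)
for f in ["w3","w4","w5"]: print(f,ang(cv2.imread(f"pics/{f}.png")))
p,d=grab_frame("wrist");cv2.imwrite("pics/w8.png",p);print('now',ang(p));mz(1)
cv2.imwrite("pics/cmp.png",np.hstack([cv2.resize(cv2.imread(f"pics/{f}.png")[240:390,280:365],None,fx=4,fy=4) for f in("w4","w8")]))
E
```

```text
w3 (array([ 310,  263,   26,  116, 2522], dtype=int32), array([-2.390000e-02,  3.192275e+02]), array([-2.360000e-02,  3.413337e+02]))
w4 (array([ 310,  263,   26,  116, 2637], dtype=int32), array([3.000000e-04, 3.108179e+02]), array([-2.520000e-02,  3.419682e+02]))
w5 (array([ 310,  263,   26,  116, 2563], dtype=int32), array([-1.680000e-02,  3.167296e+02]), array([-2.320000e-02,  3.411612e+02]))
now (array([ 310,  263,   26,  116, 2617], dtype=int32), array([4.100000e-03, 3.096205e+02]), array([-1.940000e-02,  3.398544e+02]))
Mz [0.179] mean 0.1792 e6 [0.169]
t 26.1 tcp [ 0.5485 -0.0454  0.0798] yaw 26.7 Z [ 0.0015 -0.     -1.    ] F [1.5  2.25 4.73] M [ 0.332 -0.55   0.179] w 0.11 q6 0.784
```

View pics/cmp.png

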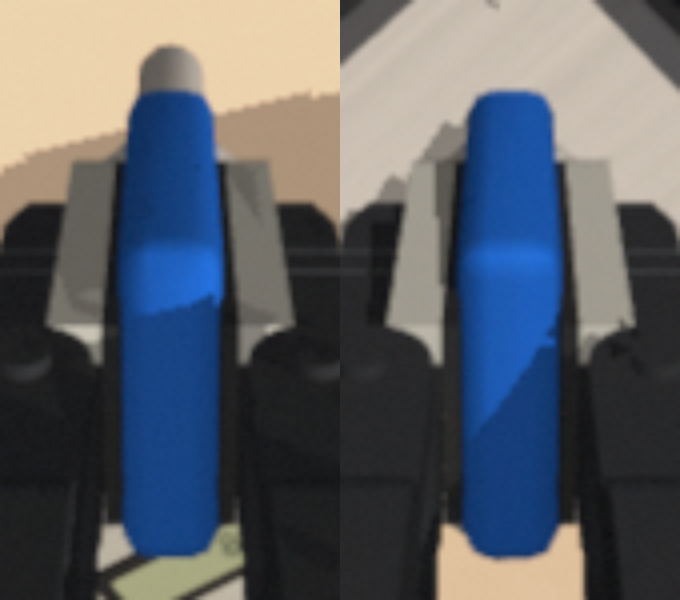

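Call:
drive_tool --pt "0 0 0 0 0 -0.04 -1" --pt "0 0 0 0 0 -0.04 -1" --pt "0 0 0 0 0 0 -1" --pt "0 0 0 0 0 0 -1" --pt "0 0 0 0 0 0 -1"

```text
t: 26.6
ee_pos: [0.5485, -0.0454, 0.0799]
tcp_rot: [0.0, 0.972, 0.237, 0.001]
ft_force: [2.2, 1.3, 4.9]
width: 0.115
```

```bash
python3 -c "
from h import *
mz(1)"
```

```text
Mz [0.07] mean 0.07 e6 [0.112]
t 26.6 tcp [ 0.5485 -0.0454  0.0799] yaw 27.38 Z [ 1.5e-03 -1.0e-04 -1.0e+00] F [2.24 1.31 4.92] M [ 0.366 -0.442  0.07 ] w 0.115 q6 0.772
```

Call:
drive_tool --pt "0 0 0 0 0 -0.04 -1" --pt "0 0 0 0 0 -0.04 -1" --pt "0 0 0 0 0 0 -1" --pt "0 0 0 0 0 0 -1" --pt "0 0 0 0 0 0 -1"

```text
t: 27.1
ee_pos: [0.5485, -0.0454, 0.0799]
tcp_rot: [0.0, 0.97, 0.242, 0.001]
ft_force: [1.4, 1.5, 5.2]
width: 0.103
```

```bash
python3 -c "
from h import *
mz(1)"
```

```text
Mz [0.073] mean 0.0732 e6 [0.092]
t 27.1 tcp [ 0.5485 -0.0454  0.0799] yaw 28.06 Z [ 1.5e-03 -1.0e-04 -1.0e+00] F [1.39 1.46 5.23] M [ 0.344 -0.432  0.073] w 0.103 q6 0.76
```

Call:
drive_tool --pt "0 0 0 0 0 0.08 -1" --pt "0 0 0 0 0 0.08 -1" --pt "0 0 0 0 0 0 -1" --pt "0 0 0 0 0 0 -1" --pt "0 0 0 0 0 0 -1"

```text
t: 27.6
ee_pos: [0.5485, -0.0454, 0.0799]
tcp_rot: [0.0, 0.973, 0.231, 0.001]
ft_force: [2.3, 0.6, 5.0]
width: 0.108
```

```bash
python3 -c "
from h import *
mz(1)"
```

```text
Mz [0.097] mean 0.0974 e6 [0.164]
t 27.6 tcp [ 0.5485 -0.0454  0.0799] yaw 26.7 Z [ 0.0015 -0.     -1.    ] F [2.34 0.55 5.  ] M [ 0.366 -0.419  0.097] w 0.108 q6 0.784
```

Call:
drive_tool --pt "0 0 0 0 0 0.04 -1" --pt "0 0 0 0 0 0.03 -1" --pt "0 0 0 0 0 0 -1" --pt "0 0 0 0 0 0 -1" --pt "0 0 0 0 0 0 -1"

```text
t: 28.1
ee_pos: [0.5485, -0.0454, 0.0799]
tcp_rot: [0.0, 0.974, 0.226, 0.001]
ft_force: [0.7, 0.9, 5.2]
width: 0.11
```

```bash
python3 -c "
from h import *
mz(3)"
```

```text
Mz [0.147 0.209 0.218] mean 0.1912 e6 [0.184 0.183 0.183]
t 28.2 tcp [ 0.5485 -0.0454  0.0799] yaw 26.1 Z [ 0.0016 -0.     -1.    ] F [2.11 1.54 5.81] M [ 0.368 -0.475  0.218] w 0.113 q6 0.795
```

The torque is now 0.18 N m, about 0.155 net of the roughly 0.03 friction found by reversing. It rises steeply and elastically with no relaxation, so the key is firmly on the stop with no clutch slip. I'll hold briefly, then turn home.

Call:
drive_tool --pt "0 0 0 0 0 0 -1" --pt "0 0 0 0 0 0 -1" --pt "0 0 0 0 0 0 -1" --pt "0 0 0 0 0 -0.3 -1" --pt "0 0 0 0 0 -0.5 -1"

```text
t: 28.7
ee_pos: [0.5484, -0.0455, 0.0799]
tcp_rot: [0.0, 0.959, 0.285, 0.001]
ft_force: [1.3, 1.2, 5.6]
width: 0.113
```

Call:
drive_tool --pt "0 0 0 0 0 -0.5 -1" --pt "0 0 0 0 0 -0.5 -1" --pt "0 0 0 0 0 -0.5 -1" --pt "0 0 0 0 0 -0.5 -1" --pt "0 0 0 0 0 -0.3 -1"

```text
t: 29.2
ee_pos: [0.5481, -0.0457, 0.0798]
tcp_rot: [0.0, 0.895, 0.445, 0.0]
ft_force: [0.2, -0.2, 6.0]
width: 0.106
```

```bash
python3 -c "
from h import *
mz(1)"
```

```text
Mz [-0.053] mean -0.0534 e6 [0.319]
t 29.2 tcp [ 0.5481 -0.0457  0.0798] yaw 52.87 Z [ 6.e-04 -8.e-04 -1.e+00] F [ 0.17 -0.18  5.95] M [-0.058  0.134 -0.053] w 0.106 q6 0.327
```

Call:
drive_tool --pt "-0.01 -0.003 0 0 0 -0.4 -1" --pt "-0.01 -0.003 0 0 0 -0.4 -1" --pt "-0.01 -0.003 0 0 0 -0.4 -1" --pt "-0.01 -0.003 0 0 0 -0.4 -1" --pt "-0.005 0 0 0 0 -0.2 -1"

```text
t: 29.7
ee_pos: [0.5475, -0.0463, 0.0799]
tcp_rot: [0.0, 0.827, 0.561, 0.0]
ft_force: [1.6, 1.7, 6.5]
width: 0.113
```

```bash
python3 -c "
from h import *
mz(1)"
```

```text
Mz [-0.029] mean -0.0291 e6 [0.081]
t 29.7 tcp [ 0.5475 -0.0463  0.0799] yaw 68.32 Z [ 1.1e-03 -4.0e-04 -1.0e+00] F [1.63 1.72 6.46] M [ 0.156 -0.258 -0.029] w 0.113 q6 0.056
```

Call:
drive_tool --pt "0 0 0 0 0 -0.2 -1" --pt "0 0 0 0 0 0 -1" --pt "0 0 -0.03 0 0 0 -1" --pt "0 0 0 0 0 0 -1" --pt "0 0 0 0 0 0 -1"

```text
t: 30.2
ee_pos: [0.5468, -0.0462, 0.0799]
tcp_rot: [-0.0, 0.819, 0.573, -0.0]
ft_force: [-0.3, 0.0, 2.4]
width: 0.109
```

```bash
python3 -c "
from h import *
mz(1)"
```

```text
Mz [0.01] mean 0.0101 e6 [0.004]
t 30.2 tcp [ 0.5468 -0.0462  0.0799] yaw 69.93 Z [-5.e-04 -1.e-04 -1.e+00] F [-0.27  0.01  2.43] M [-0.06   0.154  0.01 ] w 0.109 q6 0.028
```

Home again with almost no torque. I'll draw it out gently.

Call:
drive_tool --pt "0 0 -0.05 0 0 0 -1" --pt "0 0 -0.08 0 0 0 -1" --pt "0 0 -0.08 0 0 0 -1" --pt "0 0 -0.08 0 0 0 -1" --pt "0 0 0 0 0 0 -1"

```text
t: 30.7
ee_pos: [0.5472, -0.0462, 0.0877]
tcp_rot: [0.0, 0.819, 0.573, 0.0]
ft_force: [-0.0, -0.2, -0.3]
width: 0.112
```

```bash
python3 -c "
from h import *
mz(1)"
```

```text
Mz [-0.035] mean -0.0347 e6 [0.001]
t 30.7 tcp [ 0.5472 -0.0462  0.0877] yaw 69.96 Z [ 5.e-04 -1.e-04 -1.e+00] F [-0.01 -0.25 -0.25] M [-0.032 -0.063 -0.035] w 0.112 q6 0.027
```

Call:
drive_tool --pt "0 0 -0.1 0 0 0 -1" --pt "0 0 -0.1 0 0 0 -1" --pt "0 0 -0.1 0 0 0 -1" --pt "0 0 -0.1 0 0 0 -1" --pt "0 0 0 0 0 0 -1"

```text
t: 31.2
ee_pos: [0.5473, -0.0463, 0.0978]
tcp_rot: [0.0, 0.819, 0.573, 0.0]
ft_force: [-0.3, 0.2, -0.9]
width: 0.112
```

```bash
python3 -c "
from h import *
mz(1)"
```

```text
Mz [-0.011] mean -0.0112 e6 [0.]
t 31.2 tcp [ 0.5473 -0.0463  0.0978] yaw 69.95 Z [ 7.e-04 -2.e-04 -1.e+00] F [-0.3   0.18 -0.86] M [ 0.084  0.016 -0.011] w 0.112 q6 0.027
```

Call:
drive_tool --pt "0 0 -0.3 0 0 0 -1" --pt "0 0 -0.5 0 0 0 -1" --pt "0 0 -0.7 0 0 0 -1" --pt "0 0 -0.7 0 0 0 -1" --pt "0 0 -0.6 0 0 0 -1"

```text
t: 31.7
ee_pos: [0.5474, -0.0463, 0.1694]
tcp_rot: [0.001, 0.819, 0.573, 0.0]
ft_force: [0.3, -0.6, -0.2]
width: 0.11
```

Call:
drive_tool --pt "0 0 0 0 0 0.245 -1" --pt "0.6 -0.6 0 0 0 0 -1" --pt "0.8 -0.8 0 0 0 0 -1" --pt "0.8 -0.8 0 0 0 0 -1" --pt "0.8 -0.8 0 0 0 0 -1"

```text
t: 32.2
ee_pos: [0.5056, 0.0524, 0.1682]
tcp_rot: [0.0, 0.83, 0.558, 0.0]
ft_force: [0.2, -0.5, -0.8]
width: 0.109
```

```bash
cat > mv.py <<'E'
from h import *
import sys
s=st();t=np.array([float(a) for a in sys.argv[1:4]]);w,x,y,z=s['tcp_rot']
from scipy.spatial.transform import Rotation as R
print('units',(R.from_quat([x,y,z,w]).inv().apply(t-s['ee_pos'])/.025).round(3))
E
python3 mv.py .4508 .190 .168
```

```text
t 32.2 tcp [0.5056 0.0524 0.1682] yaw 67.83 Z [ 8.e-04 -1.e-04 -1.e+00] F [ 0.15 -0.48 -0.76] M [-0.008  0.034  0.007] w 0.109 q6 0.232
units [ 4.272 -4.106  0.006]
```

Call:
drive_tool --pt "0.8 -0.45 0 0 0 0 -1" --pt "0.8 -0.45 0 0 0 0 -1" --pt "0.8 -0.45 0 0 0 0 -1" --pt "0.8 -0.45 0 0 0 0 -1" --pt "0.8 -0.4 0 0 0 0 -1"

```text
t: 32.7
ee_pos: [0.4926, 0.1659, 0.1683]
tcp_rot: [0.0, 0.83, 0.558, 0.0]
ft_force: [0.5, -0.2, -0.4]
width: 0.108
```

Call:
drive_tool --pt "0 0 0 0 0 0 -1" --pt "0 0 0 0 0 0 -1" --pt "0 0 0 0 0 0 -1" --pt "0 0 0 0 0 0 -1" --pt "0 0 0 0 0 0 -1"

```text
t: 33.2
ee_pos: [0.4928, 0.1643, 0.1674]
tcp_rot: [0.0, 0.83, 0.558, 0.0]
ft_force: [-0.0, 0.2, -0.5]
width: 0.109
```

```bash
python3 - <<'E'
from h import *
st()
p,d=grab_frame("wrist");cv2.imwrite("pics/w9.png",p);m=camera_model("wrist")
for t in ["stand_mouth","key_tip"]:print(t,[(np.round(n['centre'],1).tolist(),round(n['confidence'],2)) for n in mark_of(t,"wrist")])
mk=np.zeros(d.shape,bool);mk[60:240,200:440]=1
P,u,v=pts(m,d,mk);k=(abs(P[:,2]-.05)<.003)&(np.hypot(P[:,0]-.451,P[:,1]-.19)<.05);print('top',rect(P[k]))
b,g,r=[p[:,:,i].astype(int) for i in range(3)]
P,u,v=pts(m,d,(b>110)&(b>1.8*r)&(b>1.4*g)&(np.arange(480)[:,None]>240));k=P[:,2]>P[:,2].max()-.004;print('head',rect(P[k]),np.median(P[k],0))
c=np.array([.4508,.1902]);a=np.radians(-22.2);ex=np.array([np.cos(a),np.sin(a)]);ey=np.array([-ex[1],ex[0]])
src=[];dst=[]
for sx in(-.03,.03):
  for sy in(-.03,.03):
    q=np.r_[c+sx*ex+sy*ey,.05];src.append(px(m,q));dst.append((300+sx*8e3,300-sy*8e3))
o=cv2.warpPerspective(p,cv2.getPerspectiveTransform(np.float32(src),np.float32(dst)),(600,600),flags=cv2.INTER_CUBIC);cv2.circle(o,(300,300),4,(0,0,255),-1);cv2.imwrite("pics/rect9.png",o)
E
```

```text
t 33.2 tcp [0.4928 0.1643 0.1674] yaw 67.79 Z [ 2.e-04 -1.e-04 -1.e+00] F [-0.05  0.2  -0.54] M [ 0.009 -0.006 -0.019] w 0.109 q6 0.457
stand_mouth [([332.1, 170.5], 0.82)]
key_tip [([321.9, 254.4], 0.8), ([228.7, 87.3], 0.69)]
top (array([451.2, 190.2]), array([56. , 59.8]), 67.7)
head (array([491.5, 164.1]), array([ 9. , 35.7]), 67.3) [0.4895711  0.16454199 0.20287525]
```

View pics/rect9.png

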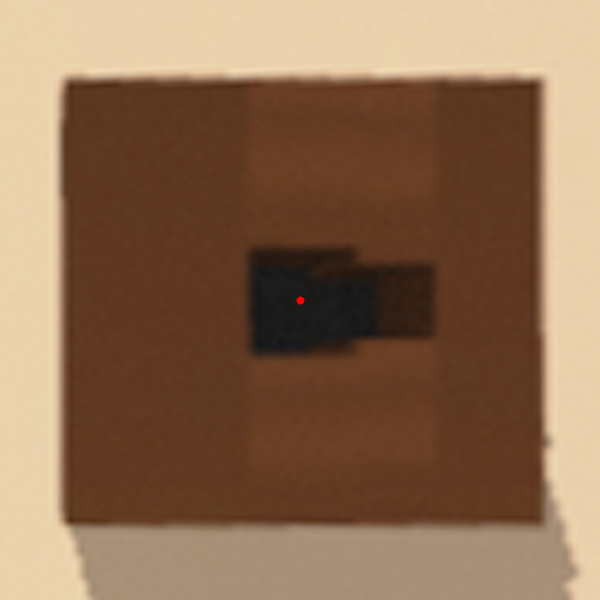

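View pics/w9.png

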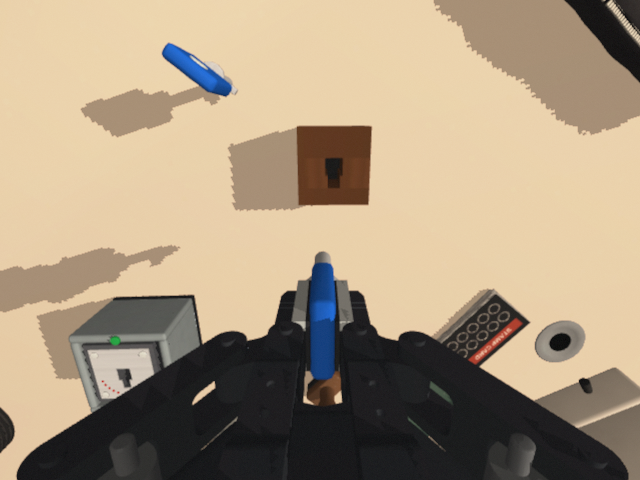

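```bash
python3 mv.py .4517 .1904 .115
```

```text
t 33.35 tcp [0.4927 0.1646 0.1673] yaw 67.82 Z [ 1.e-04 -0.e+00 -1.e+00] F [ 0.37 -0.06 -1.28] M [-0.012 -0.043 -0.012] w 0.108 q6 0.457
units [ 0.336 -1.908  2.093]
```

Call:
drive_tool --pt "0.12 -0.64 0 0 0 0 -1" --pt "0.11 -0.64 0 0 0 0 -1" --pt "0.11 -0.63 0 0 0 0 -1" --pt "0 0 0.7 0 0 0 -1" --pt "0 0 0.7 0 0 0 -1"

```text
t: 33.85
ee_pos: [0.4516, 0.1913, 0.1325]
tcp_rot: [0.0, 0.83, 0.558, 0.001]
ft_force: [0.5, 0.9, -2.0]
width: 0.112
```

Call:
drive_tool --pt "0 0 0.5 0 0 0 -1" --pt "0 0 0 0 0 0 -1" --pt "0 0 0 0 0 0 -1" --pt "0 0 0 0 0 0 -1" --pt "0 0 0 0 0 0 -1"

```text
t: 34.35
ee_pos: [0.4522, 0.1908, 0.1207]
tcp_rot: [0.0, 0.83, 0.558, 0.001]
ft_force: [0.3, -0.4, -1.3]
width: 0.107
```

```bash
python3 mv.py .4517 .1904 .104
```

```text
t 34.35 tcp [0.4522 0.1908 0.1207] yaw 67.85 Z [ 1.4e-03  2.0e-04 -1.0e+00] F [ 0.29 -0.44 -1.28] M [-0.002 -0.043 -0.003] w 0.107 q6 0.519
units [-0.024 -0.011  0.668]
```

Call:
drive_tool --pt "-0.015 -0.01 0.3 0 0 0 -1" --pt "0 0 0.25 0 0 0 -1" --pt "0 0 0.15 0 0 0 -1" --pt "0 0 0.1 0 0 0 -1" --pt "0 0 0 0 0 0 -1"

```text
t: 34.85
ee_pos: [0.4509, 0.1905, 0.0992]
tcp_rot: [-0.0, 0.83, 0.558, -0.0]
ft_force: [-0.5, -0.2, -1.0]
width: 0.113
```

Call:
drive_tool --pt "0 0 0.08 0 0 0 -1" --pt "0 0 0.08 0 0 0 -1" --pt "0 0 0.08 0 0 0 -1" --pt "0 0 0.08 0 0 0 -1" --pt "0 0 0 0 0 0 -1"

```text
t: 35.35
ee_pos: [0.4511, 0.1905, 0.0915]
tcp_rot: [-0.0, 0.83, 0.558, -0.0]
ft_force: [-0.0, 0.4, -0.8]
width: 0.107
```

```bash
python3 mv.py .4517 .1904 .060
```

```text
t 35.35 tcp [0.4511 0.1905 0.0915] yaw 67.85 Z [-3.e-04 -1.e-04 -1.e+00] F [-0.02  0.36 -0.85] M [-0.026 -0.026 -0.006] w 0.107 q6 0.518
units [0.005 0.026 1.259]
```

Call:
drive_tool --pt "0 0.02 0.08 0 0 0 -1" --pt "0 0 0.08 0 0 0 -1" --pt "0 0 0.08 0 0 0 -1" --pt "0 0 0.08 0 0 0 -1" --pt "0 0 0 0 0 0 -1"

```text
t: 35.85
ee_pos: [0.4515, 0.1903, 0.0834]
tcp_rot: [-0.0, 0.83, 0.558, -0.0]
ft_force: [-0.9, 0.1, -0.3]
width: 0.108
```

Call:
drive_tool --pt "0 0 0.1 0 0 0 -1" --pt "0 0 0.1 0 0 0 -1" --pt "0 0 0.1 0 0 0 -1" --pt "0 0 0.1 0 0 0 -1" --pt "0 0 0 0 0 0 -1"

```text
t: 36.35
ee_pos: [0.4514, 0.1904, 0.0733]
tcp_rot: [-0.0, 0.83, 0.558, -0.0]
ft_force: [0.1, 0.4, -0.5]
width: 0.106
```

Call:
drive_tool --pt "0 0 0.1 0 0 0 -1" --pt "0 0 0.1 0 0 0 -1" --pt "0 0 0.1 0 0 0 -1" --pt "0 0 0.05 0 0 0 -1" --pt "0 0 0 0 0 0 -1"

```text
t: 36.85
ee_pos: [0.4515, 0.1903, 0.0648]
tcp_rot: [-0.0, 0.83, 0.558, -0.0]
ft_force: [-0.4, -0.6, 0.3]
width: 0.11
```

Call:
drive_tool --pt "0 0 0.06 0 0 0 -1" --pt "0 0 0.06 0 0 0 -1" --pt "0 0 0.04 0 0 0 -1" --pt "0 0 0 0 0 0 -1" --pt "0 0 0 0 0 0 -1"

```text
t: 37.35
ee_pos: [0.4517, 0.1904, 0.0611]
tcp_rot: [0.0, 0.83, 0.558, 0.0]
ft_force: [0.6, -0.6, -0.6]
width: 0.107
```

Call:
drive_tool --pt "0 0 0.02 0 0 0 -1" --pt "0 0 0.02 0 0 0 -1" --pt "0 0 0 0 0 0 -1" --pt "0 0 0 0 0 0 -1" --pt "0 0 0 0 0 0 -1"

```text
t: 37.85
ee_pos: [0.4517, 0.1904, 0.0601]
tcp_rot: [0.0, 0.83, 0.558, 0.0]
ft_force: [0.3, 0.2, -0.6]
width: 0.108
```

Call:
drive_tool --pt "0 0 0.02 0 0 0 -1" --pt "0 0 0.02 0 0 0 -1" --pt "0 0 0 0 0 0 -1" --pt "0 0 0 0 0 0 -1" --pt "0 0 0 0 0 0 -1"

```text
t: 38.35
ee_pos: [0.4518, 0.1904, 0.0599]
tcp_rot: [0.0, 0.83, 0.558, 0.0]
ft_force: [-3.0, -0.5, 7.9]
width: 0.109
```

It is seated with the collar on the block (7.9 N at z = 0.0599, the grasp height). I'll release and retreat.

Call:
drive_tool --pt "0 0 -0.02 0 0 0 -0.6" --pt "0 0 0 0 0 0 -0.4" --pt "0 0 0 0 0 0 -0.2" --pt "0 0 0 0 0 0 0" --pt "0 0 0 0 0 0 0"

```text
t: 38.85
ee_pos: [0.4517, 0.1903, 0.0595]
tcp_rot: [0.0, 0.83, 0.558, -0.0]
ft_force: [-0.1, -1.1, -0.9]
width: 0.498
```

Call:
drive_tool --pt "0 0 -0.2 0 0 0 0" --pt "0 0 -0.5 0 0 0 0" --pt "0 0 -0.8 0 0 0 0" --pt "0 0 -1 0 0 0 0" --pt "0 0 -1 0 0 0 0"

```text
t: 39.35
ee_pos: [0.4517, 0.1904, 0.149]
tcp_rot: [0.0, 0.83, 0.558, 0.0]
ft_force: [0.5, -0.2, 0.8]
width: 0.501
```

Call:
drive_tool --pt "0 0 -0.8 0 0 0 0" --pt "0 0.8 -0.3 0 0 0 0" --pt "0 0.8 0 0 0 0 0" --pt "0 0 0 0 0 0 0" --pt "0 0 0 0 0 0 0"

```text
t: 39.85
ee_pos: [0.4887, 0.1752, 0.1751]
tcp_rot: [-0.0, 0.83, 0.558, 0.0]
ft_force: [0.3, -0.6, -0.5]
width: 0.502
```

```bash
python3 - <<'E'
from h import *
st()
p,d=grab_frame("wrist");cv2.imwrite("pics/w10.png",p);m=camera_model("wrist")
b,g,r=[p[:,:,i].astype(int) for i in range(3)]
P,u,v=pts(m,d,(b>110)&(b>1.8*r)&(b>1.4*g));k=(np.hypot(P[:,0]-.451,P[:,1]-.19)<.04);Q=P[k];Q=Q[Q[:,2]>Q[:,2].max()-.006];print('head',rect(Q),np.median(Q,0))
p,d=grab_frame("side");cv2.imwrite("pics/s10.png",p)
p,d=grab_frame("scene");cv2.imwrite("pics/c10.png",p)
E
```

```text
t 39.85 tcp [0.4887 0.1752 0.1751] yaw 67.82 Z [-0.e+00  1.e-04 -1.e+00] F [ 0.31 -0.6  -0.53] M [ 0.045 -0.    -0.016] w 0.502 q6 0.479
head (array([450.8, 190.3]), array([ 8.3, 35.7]), 68.1) [0.45010399 0.19059357 0.09518344]
```

View pics/w10.png

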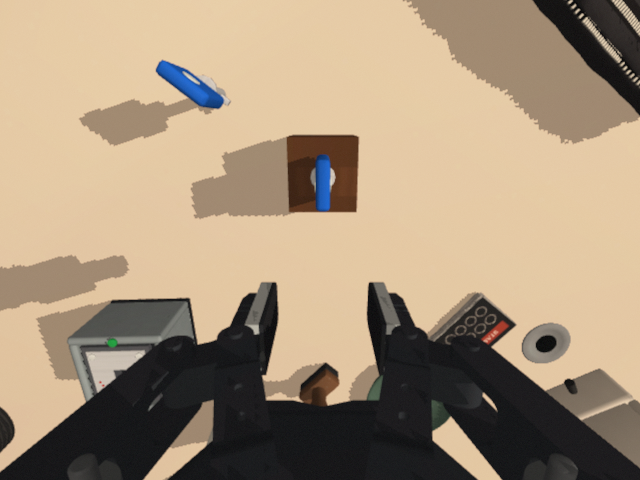

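View pics/s10.png

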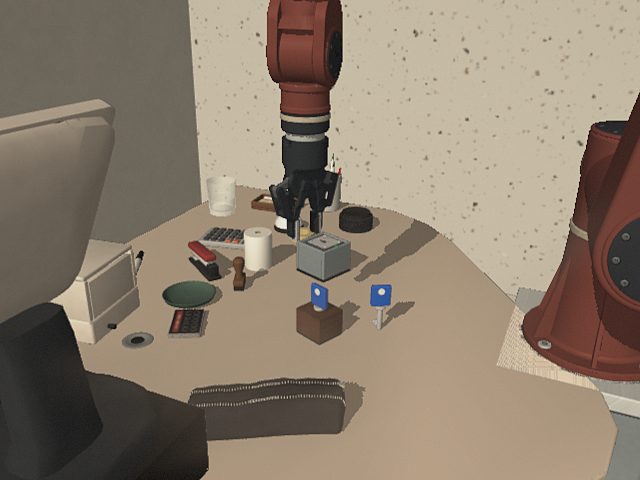

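The key stands fully down: its head top is at 0.0952 m, against 0.0953 m at the start. The loose key (side 380,295) and the other things are where they were, and the gripper is clear. Handing in.

```bash
python3 -c "
from station import *
print(hand_in())"
```

```text
the job is handed in; nothing more can be done
None
```

I ran the end-of-day reading with the key from the stand and handed the job in at about 40 s of the 72 s allowed; it reports no verdict.

- **Key in:** It slid into the keyhole with almost no side load. The collar met the top at TCP z = 0.0798 m with about 7 N.
- **Turn:** I turned it about 0.77 rad clockwise. The paddle came in at roughly 0.55 to 0.6 rad. At the stop the torque was 0.18 N m, about 0.155 net of friction, and it was held for around half a second. It rose steeply and elastically there. Backing off and returning gave nearly the same torque (0.164 against 0.169), so I saw no sign of the clutch slipping.
- **Back and out:** It turned home and came out with almost no torque or pull.
- **Back in the stand:** It seated with 7.9 N at the same height I had picked it up from. After release, the head top was at 0.0952 m, against 0.0953 m at the start. The loose look-alike key and the other things were in place in the pictures, and the gripper was clear.

**Less certain:** the torque climbed gently for the last part of the turn rather than hitting a sharp wall. The wrist moment reading was noisy (0.10 to 0.22 N m), so I judged the firm stop mainly from the steadier joint 6 effort. I could not see the paddle or the clutch directly.

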